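# Put the gnocchi board away in its slide-cover case and clip on the label

### The arm

A 7-joint arm with a two-finger parallel gripper is mounted at the origin on the work surface. World frame = base frame: x ahead of the robot, y to its left, z up, the work surface at z = 0. Lengths are in m, angles in rad, forces in N, time in s.
With the tool pointing down it reaches from about 0.4 to 0.875 m from the base axis. Payload 19.3 kg.
Tool frame: the origin (TCP) lies at the very end of the fingers, on their centre line; the grasp point (between the pads) lies 19 mm behind it; z points along the fingers, y is the direction in which the jaws open and shut (so a half turn about z gives the same grasp; the last joint's range is limited). The gripper opens to 85 mm and grips with 20 to 120 N. Pads are 22 mm wide; open, the fingers measure 114 mm over their backs; the gripper's body (76 mm by 85 mm) begins 54 mm behind the grasp point. The pads swing forward as they close: fully open they stand 13 mm farther back than shut.
Start: joints at [-0.07, 0.521, -0.036, 1.599, 0.021, 1.021, -0.113], TCP at [0.625, -0, 0.231] pointing down, gripper open.
Joint ranges: [-2.91, 2.91], [-0.3, 2.13], [-1.5, 1.42], [0.17, 2.43], [-1.26, 4.41], [0.16, 1.93], [-2.52, 2.52]. Speed limits (rad/s): [1.89, 1.89, 2.39, 2.39, 3.01, 3.01, 3.01].

### API

Orientations are given as [roll, pitch, yaw] about the fixed x, y, z axes, in that order (R = Rz(yaw) Ry(pitch) Rx(roll)).
In Python, from workcell import bot gives the robot as it stands.
- The arm moves only by the tool apply_moves, never from a script. Its argument "commands" is a list of rows, each an object with "travel": the shift along the tool's x, y, z in m, a list of three; "twist": the turn, a rotation vector about the tool's x, y, z in degrees, a list of three; "claw": the finger opening in m, from 0 to 0.0854. A call has 1 to 10 rows; each row is the pose to reach, as a shift and turn from the pose commanded when the call began, along the tool's axes at that moment; what a row does not reach only later rows make up. A row lasts 1/10 s, in which the tool goes at most 50 mm and 8.59 degrees, less where a joint would pass 70% of its speed; a pose out of reach is approached as far as the arm can. A call with a gripper value outside its range is refused whole. The fingers move at their own pace and stop on an object; "force" is the grip in N (left out, the last holds). Time passes only in rows, so rows that repeat a pose let the fingers close. It gives the time, the measured TCP pose, the force and the opening at its end, in the units of the state.
- bot.observe(): the state, without advancing time (a new reading comes with each control period).
- bot.grab_frame(name): name is "scene" or "side" or "wrist"; returns a dict with "frame" (384x512x3 uint8, blue, green, red), "fx", "fy", "cx", "cy" (pixels), "pose" (4x4, takes a point from camera to world coordinates); the wrist camera has in their place "tool_from_camera" (4x4, takes a point from camera to tool coordinates, whose origin is the TCP and whose axes are the flange's). Camera axes: x right, y up, looking along -z (the intrinsics and any distortion apply to the point x, -y, -z); pixel columns grow to the right and rows downward; lengths in m; the calibration is good to about 2 mm. A picture is of the moment at which its call begins: read the wrist's pose just before it. There is no depth.
- bot.job_done(): hands the job in, once; it reports no verdict.
The state is a dict: "clock": time; "qpos": joint angles; "qd": joint speeds; "joint_efforts": joint torques, N m; "position": TCP position; "tool_rot": TCP orientation; "force": force on the tool from outside, world axes, zero at the start; "moment": the same for the moment, N m; "grip_width": finger opening in m.
Only numpy, scipy, OpenCV 4.12 (cv2) and the standard library are available. Lean on these libraries where they do the work, as an engineer would, in place of code of your own. Each camera call takes 0.05 s, during which the arm holds its last target.

### The job

Pack the gnocchi board away: slide back the steel cover of the wooden case, lay the board flat in the blue-floored bay and slide the cover fully shut over it. Also tag the case: slide the yellow label lengthwise, well in under the spring clip on the case's deck, so that the clip holds it down flat on the deck. Do not knock over or shift anything else on the counter.

Things in the scene. Friction and masses are not known exactly. Their poses are not given: they have to be found in the camera images.
- case: Wooden case fixed on the counter, 218 (x) by 246 mm (y). Origin on the counter (z 0); x points away from the robot at yaw 0. Strips along its y, mm: solid label deck y -130 to -70, top z 46; blue-floored bay, inside y -64 to 20; second bay with a spoon, inside y 26 to 110. Walls 6 thick, rim z 38. A flat steel cover (top z 42.5) slides along y between guides at the x ends (tops z 46.5).
- bay (a point): Centre of the floor of the blue-floored bay (case frame 0, -22, 6 mm), axes as the case. The bay is 206 mm along x (-103 to 103), 84 mm along y, 32 mm deep below the rim.
- cover (a joint): Travel of the steel cover plate (206 by 92 by 4 mm) in m: 0 = fully shut over the blue-floored bay, 0.088 = fully open, over the second bay; it grows as the cover moves along the case's +y. It starts 0 to 40 mm open. Slides with about 1.5 N of friction and stays where it is left.
- cover_grip (a point): Middle of the black upright grip bar on the cover: 60 mm along the case's x, 12 mm thick along its y, 22 mm tall (z 42.5 to 64.5 mm). This point is 53.5 mm above the counter, at case x 0, y -22 mm when shut, and moves with the cover.
- board_center (a point): Gnocchi board of pale wood, 150 g, lying flat, loose, ridged side up. This point is at the middle of its 180 mm length, 8 mm above its underside; x runs along it. Blade from x -20 to +90 mm, 60 mm wide, 14 mm thick; handle from x -90 to -20 mm, 22 mm wide, 16 mm thick. It may lie in the bay either way round, but lengthwise along it.
- label_center (a point): Stiff yellow label card 110 by 46 by 5 mm, 40 g, lying flat, loose. This point is its centre; x runs along its length.
- clip (a joint): Lift of the spring clip on the deck, rad: 0 = at rest, lip about 1.5 mm above the deck; about 0.06 with the label under it. Lifting the lip takes about 2 N; an upturned ramp lets a card's edge lift it (about 5 N of push).
- clip_lip (a point): Point on the deck under the clip's lip (case frame 37, -100, 46 mm), axes as the case. The clip, an aluminium strip 30 mm wide, is hinged 55 mm further along +x, 14 mm above the deck; its ramp rises from the lip towards -x to 13 mm above the deck, 21 mm before the lip. The label enters along +x, centred on y -100; a post stops it 55 mm past the lip. Nothing there is over 22 mm above the deck.
- oil: Amber oil bottle, radius 30, height 190 mm. Bystander, loose; leave it alone. Origin at the centre of its underside.
- goblet: Glass goblet, radius 36, height 155 mm. Bystander, loose; leave it alone. Origin at the centre of its underside.
- mill: Dark wood pepper mill, radius 29, height 178 mm. Bystander, loose; leave it alone. Origin at the centre of its underside.
- jar: Yellow jar with brass lid, radius 38, height 120 mm. Bystander, loose; leave it alone. Origin at the centre of its underside.
- cutter: Round steel pasta cutter, radius 33, height 58 mm. Bystander, loose; leave it alone. Origin at the centre of its underside.
- pinch_bowl: White ceramic pinch bowl, radius 35, height 35 mm. Bystander, loose; leave it alone. Origin at the centre of its underside.
- wheel: Pizza wheel lying flat, black handle, 167 mm long along its x, 18 mm high. Bystander, loose; leave it alone. Origin at the centre of its underside.
There are look-alikes about, which are no part of the job. Of the things that look like the part that bears label_center, the middle-sized one is meant. Leave any purple look-alike of the part that bears board_center alone.

How it is judged:
On the way, in this order (a step that is already met when the one before it is completed fails the run):
1. the board lies in the blue-floored bay (z of board_center in the frame of case between 0.004 and 0.02 m and x of board_center in the frame of case between -0.025 and 0.025 m and y of board_center in the frame of case between -0.05 and 0.006 m), for 0.2 s.
2. the cover is shut over the board (all of step 1 and value of joint cover below 0.006 m), for 0.2 s.
At the end, for the whole second after the job is handed in: The board lies flat on the floor of the blue-floored bay, the cover is shut over it (within 6 mm), and the label lies flat on the deck, lengthwise along it (within 0.2 rad and 12 mm to the side), its leading edge at least 15 mm past the clip's lip, with the clip pressing on it (all of step 2 and x of label_center in the frame of case between -0.003 and 0.04 m and y of label_center in the frame of case between -0.112 and -0.088 m and z of label_center in the frame of case between 0.045 and 0.053 m and angle between the x axis of label_center and the x axis of case, either way round below 0.2 rad and value of joint clip above 0.03 rad); the robot touches nothing.
It fails at once if the oil bottle, goblet, mill or jar is knocked over or shifted more than 3 cm (distance of any of oil, goblet, mill, jar from where it was at the start of the episode above 0.03 m or angle between any of oil, goblet, mill, jar's own z axis and vertical above 0.5 rad).
It fails at once if the cutter, pinch bowl or wheel is shifted more than 3 cm (distance of any of cutter, pinch_bowl, wheel from where it was at the start of the episode above 0.03 m).
It also fails if it takes over 72 s, if anything falls off the work surface, if the arm or the gripper's body presses on something with over 40 N, if the wrist force passes 120 N, or if a joint passes its speed limit or range.

## Working session

There is one attempt and no reset: what is moved stays moved. The work goes in short steps, Python scripts to look and compute and a tool call to move; the robot and the scene stay as the last step left them, time stands still between calls to the robot, and variables do not carry over. Pictures are saved under pics/ and viewed, and the job is handed in when it is done.

Besides the shell and the picture viewer there is one more tool, called after ">>>" in YAML: its name, and indented under it one key for each argument. apply_moves: Moves the arm, as the interface text tells. Its arguments: {"type":"object","properties":{"commands":{"type":"array"},"force":{"type":"number"}},"required":["commands"]}

```bash
mkdir -p pics; ls; cat > h.py <<'E'
import numpy as np,cv2,json
from workcell import bot
from scipy.spatial.transform import Rotation as R
def snap(n,f):
    s=bot.observe(); g=bot.grab_frame(n)
    im=np.array(g["frame"]); cv2.imwrite(f"pics/{f}.png",im)
    if n=="wrist":
        T=np.eye(4);T[:3,:3]=R.from_euler('xyz',s["tool_rot"]).as_matrix() if len(np.shape(s["tool_rot"]))==1 else s["tool_rot"];T[:3,3]=s["position"]
        P=T@np.array(g["tool_from_camera"])
    else: P=np.array(g["pose"])
    c=dict(fx=g["fx"],fy=g["fy"],cx=g["cx"],cy=g["cy"],P=P.tolist(),keys=[k for k in g if k not in("frame",)])
    for k in g:
        if 'dist' in k: c['dist']=np.array(g[k]).tolist()
    json.dump(c,open(f"pics/{f}.json","w")); return im,c
def cam(f): return json.load(open(f"pics/{f}.json"))
def ray(f,uv,z):
    c=cam(f);P=np.array(c["P"]);K=np.array([[c["fx"],0,c["cx"]],[0,c["fy"],c["cy"]],[0,0,1.]])
    d=np.array(c.get('dist',[0,0,0,0,0]),float)
    u=cv2.undistortPoints(np.array(uv,float).reshape(-1,1,2),K,d).reshape(-1,2)
    v=np.c_[u[:,0],-u[:,1],-np.ones(len(u))]@P[:3,:3].T
    o=P[:3,3]; t=(np.asarray(z)-o[2])/v[:,2]
    return o+v*t[:,None]
def proj(f,X):
    c=cam(f);P=np.array(c["P"]);K=np.array([[c["fx"],0,c["cx"]],[0,c["fy"],c["cy"]],[0,0,1.]])
    d=np.array(c.get('dist',[0,0,0,0,0]),float)
    p=(np.atleast_2d(X)-P[:3,3])@P[:3,:3]; p=p*[1,-1,-1]
    return cv2.projectPoints(p,np.zeros(3),np.zeros(3),K,d)[0].reshape(-1,2)
E
python3 - <<'E'
from h import *
print(bot.observe())
for n in("scene","side","wrist"):
    im,c=snap(n,n+"0");print(n,c)
    cv2.imwrite(f"pics/{n}0b.png",cv2.resize(im,(800,600),interpolation=cv2.INTER_CUBIC))
E
```

```text
pics
{'clock': 0.0, 'qpos': array([-0.07019727,  0.52200638, -0.03629398,  1.59997309,  0.02117886,
        1.0210805 , -0.1127889 ]), 'qd': array([-8.40891147e-04, -1.68405445e-03, -4.60947632e-04,  1.24263388e-05,
        1.57035368e-03,  2.89417890e-04,  2.78568587e-04]), 'joint_efforts': array([-4.24098413e-03, -9.27110124e+01,  1.97758444e+00, -3.69928443e+01,
        1.76317629e-02,  8.19846697e-03, -6.58496788e-05]), 'position': array([ 6.24685365e-01, -5.02563534e-05,  2.30743355e-01]), 'tool_rot': array([-3.14051209e+00,  7.44436451e-05,  1.57075410e+00]), 'force': array([-0.19905093, -0.82670449, -0.49847572]), 'moment': array([-0.02246768,  0.00570754, -0.00181375]), 'grip_width': 0.0851829067158378}
scene {'fx': 383.6983201937991, 'fy': 383.6983201937991, 'cx': 256.1050527060492, 'cy': 196.85508870860815, 'P': [[0.7473399412303146, -0.4061229445708315, 0.525877520089029, 1.2767025464131794], [0.6643937395111887, 0.4472320057639303, -0.5988025483568941, -0.8937541719452681], [0.007998196059641543, 0.796898793394424, 0.6040598827486413, 0.9685410764373069], [0.0, 0.0, 0.0, 
[... 241 characters left out ...]
27003], [-0.45591331462064616, 0.6039463568023702, -0.6537521301355428, -0.7744107955100303], [-0.0049313266722951915, 0.7328076019271446, 0.6804180336932868, 0.9005446520742824], [0.0, 0.0, 0.0, 1.0]], 'keys': ['fx', 'fy', 'cx', 'cy', 'pose']}
wrist {'fx': 265.90328928471007, 'fy': 265.90328928471007, 'cx': 252.4476194483736, 'cy': 190.15417495874146, 'P': [[0.9999994394712359, -0.0002746892662118399, 0.0010225473193287466, 0.6254075829148474], [-2.047331106956637e-05, 0.9605636202196495, 0.2780603011782945, 0.06845659945596694], [-0.0010586019349935537, -0.278060166252427, 0.9605630761723121, 0.37272964962593746], [0.0, 0.0, 0.0, 1.0]], 'keys': ['fx', 'fy', 'cx', 'cy', 'tool_from_camera']}
```

View pics/scene0b.png

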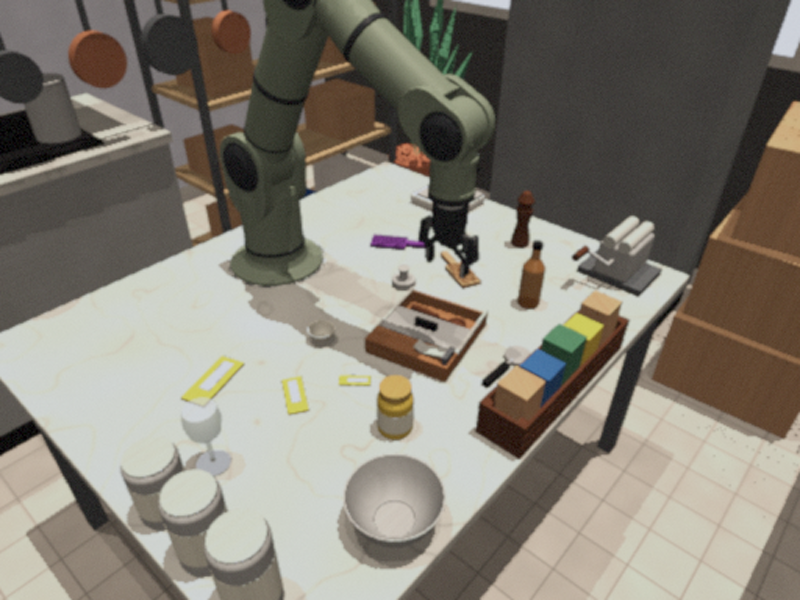

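View pics/side0b.png

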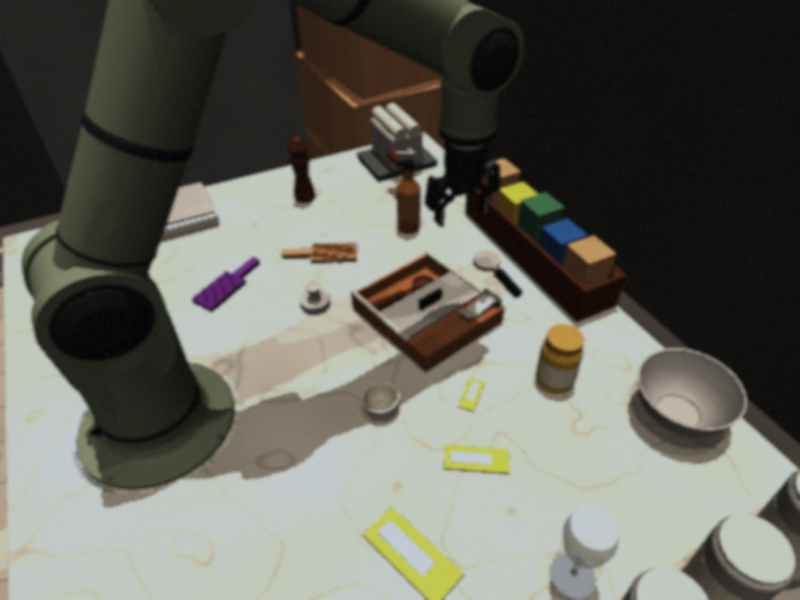

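View pics/wrist0b.png

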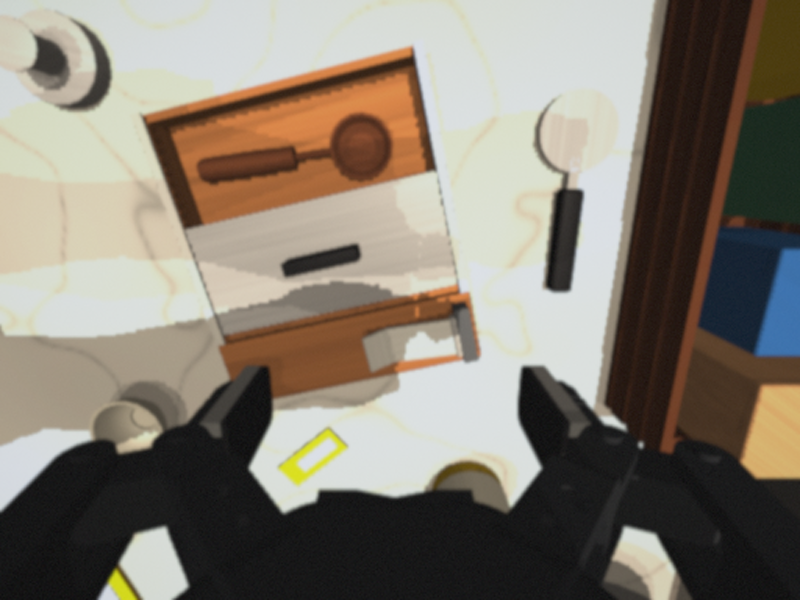

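```bash
python3 - <<'E'
from h import *
from scipy.optimize import least_squares
obj=np.array([[-109,116,38],[109,116,38],[109,-70,46],[-109,-70,46],[109,-130,46]])/1e3
uv=np.array([[147,118],[413,48],[470,293],[222,346],[478,357]])*.64
def X(p,o):
    c,s=np.cos(p[2]),np.sin(p[2]); return np.c_[p[0]+c*o[:,0]-s*o[:,1],p[1]+s*o[:,0]+c*o[:,1],o[:,2]]
r=least_squares(lambda p:(proj("wrist0",X(p,obj))-uv).ravel(),[.62,.08,.2])
print(r.x,r.fun.reshape(-1,2))
p=r.x
o=[]
for z,pts in((46,[(-109,-130),(109,-130),(109,-70),(-109,-70)]),(38,[(-109,-70),(109,-70),(109,116),(-109,116)]),(0,[(-109,-130),(109,-130),(109,116),(-109,116)])):
    o.append(X(p,np.array([[a,b,z] for a,b in pts])/1e3))
for n in("wrist0","scene0","side0"):
    im=cv2.imread(f"pics/{n}.png"); im=cv2.resize(im,None,fx=4,fy=4,interpolation=cv2.INTER_CUBIC)
    for q,col in zip(o,((0,255,0),(255,0,0),(0,0,255))):
        cv2.polylines(im,[np.int32(proj(n,q)*4+1.5)],True,col,1,cv2.LINE_AA)
    c=np.int32(proj(n,X(p,np.zeros((1,3))))[0]*4); w=[500,700][n=="wrist0"]
    x0=max(c[0]-400,0);y0=max(c[1]-300,0);
    if n=="wrist0": im=im[0:1200,300:1400]; im=cv2.resize(im,None,fx=.5,fy=.5)
    else: im=im[y0:y0+600,x0:x0+800]; print(n,x0,y0)
    cv2.imwrite(f"pics/ov_{n}.png",im)
def crop(n,x0,y0,w,h,s,f):
    im=cv2.imread(f"pics/{n}.png")[y0:y0+h,x0:x0+w]; cv2.imwrite(f"pics/{f}.png",cv2.resize(im,None,fx=s,fy=s,interpolation=cv2.INTER_CUBIC))
crop("side0",170,130,160,100,5,"side_board")
crop("side0",220,230,140,120,5,"side_labels")
crop("scene0",220,140,130,100,6,"scene_board")
crop("scene0",110,220,140,100,5,"scene_labels")
E
```

```text
[0.56499396 0.02093601 0.2286113 ] [[-6.55164235  1.31440958]
 [ 5.90100684 -1.73539137]
 [ 0.23694265 -0.05163723]
 [-2.88505142  1.83369941]
 [ 3.07332518  1.12194453]]
scene0 693 562
side0 689 506
```

View pics/ov_wrist0.png

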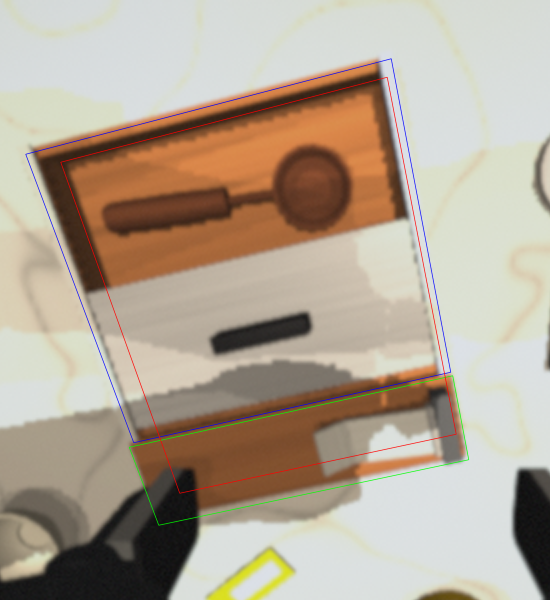

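View pics/ov_scene0.png

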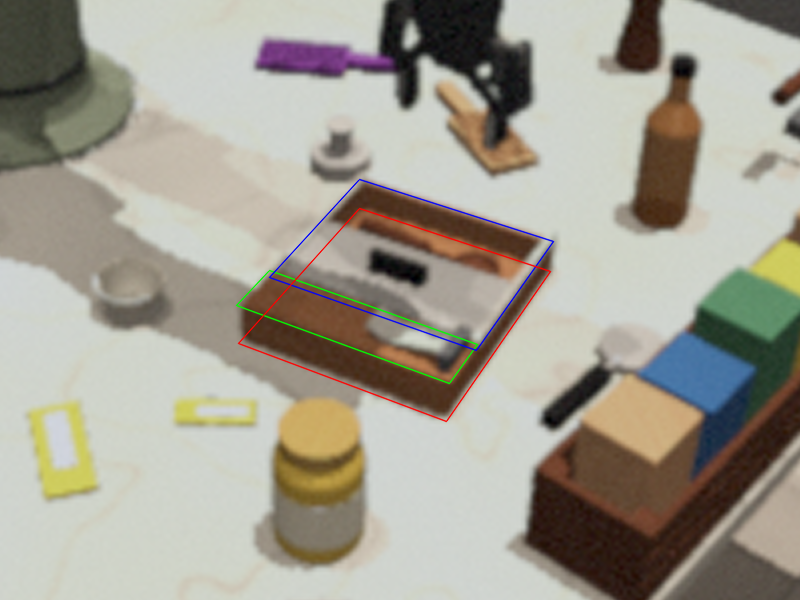

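View pics/ov_side0.png

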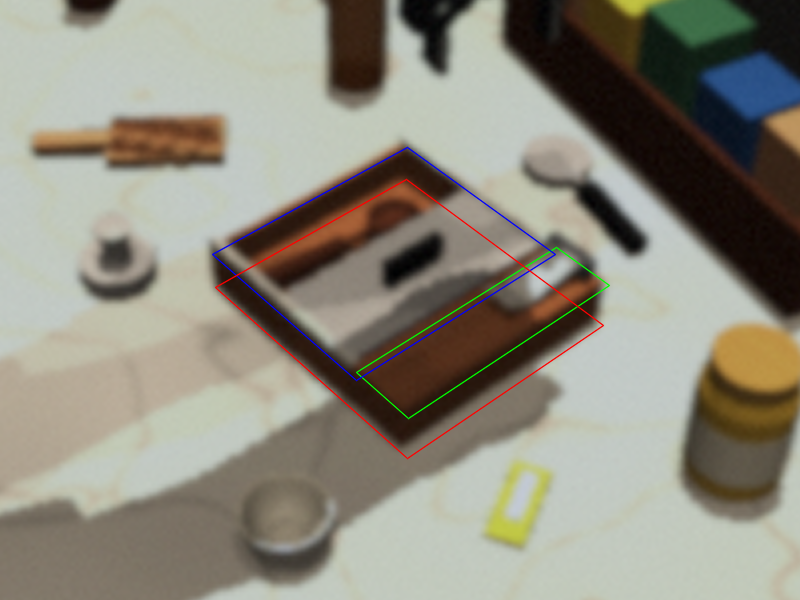

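View pics/side_board.png

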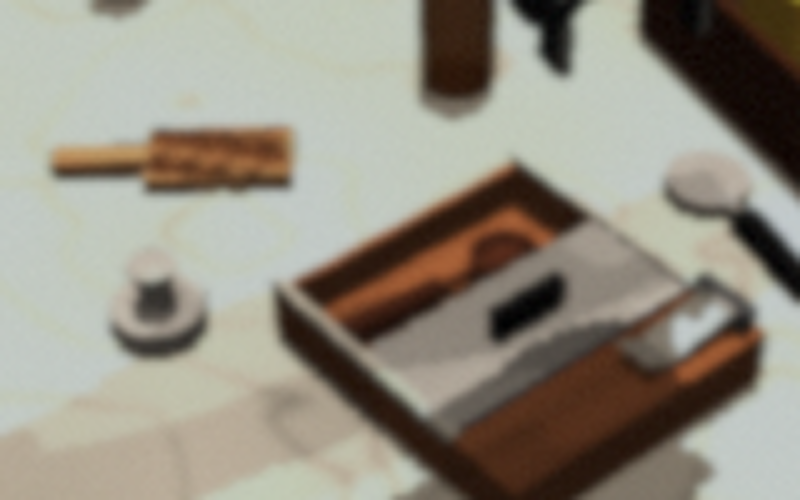

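View pics/side_labels.png

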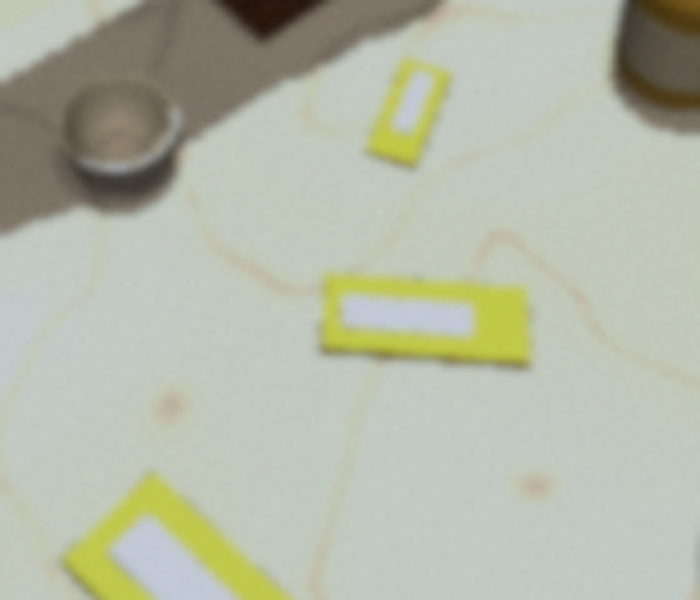

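View pics/scene_labels.png

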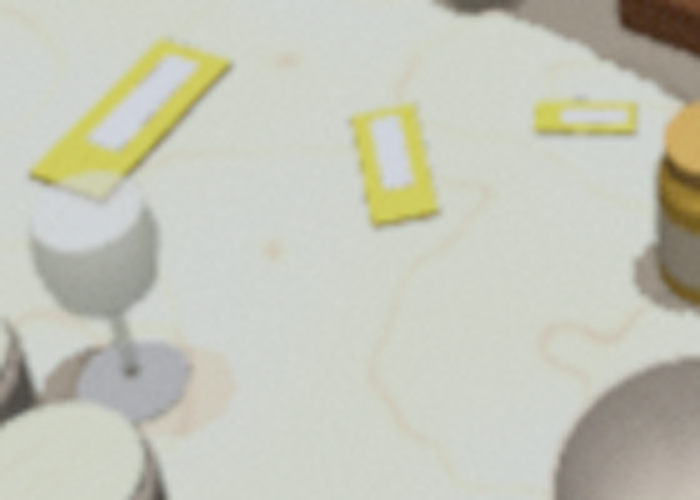

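View pics/scene_board.png

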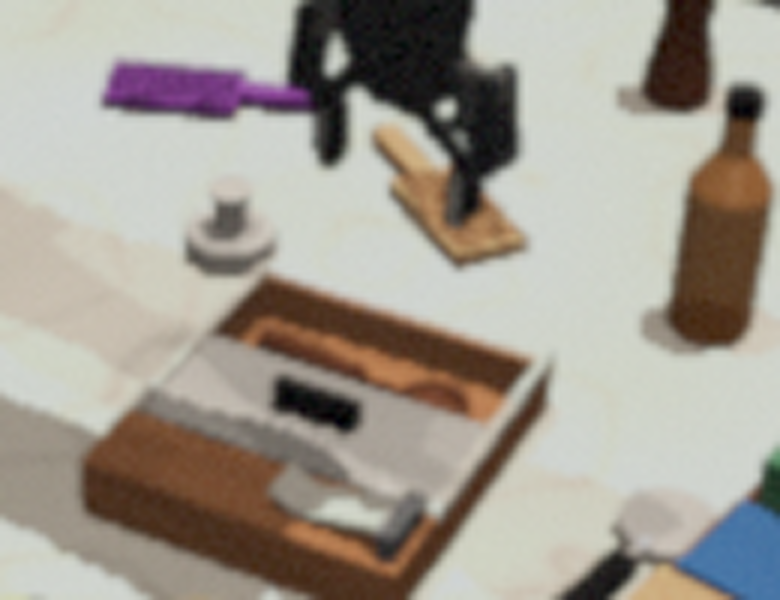

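```bash
python3 - <<'E'
from h import *
from scipy.optimize import least_squares
def X(p,o):
    c,s=np.cos(p[2]),np.sin(p[2]); return np.c_[p[0]+c*o[:,0]-s*o[:,1],p[1]+s*o[:,0]+c*o[:,1],o[:,2]]
D={"side0":((689,506),[((-109,-130,0),(402,446)),((109,-130,0),(600,320)),((109,-130,46),(603,288)),((-109,116,46.5),(214,240)),((109,116,38),(404,141))]),
"scene0":((693,562),[((109,-130,0),(447,412)),((-109,-130,0),(243,338)),((-109,-130,46),(240,308)),((109,-130,46),(450,378)),((109,116,46.5),(552,240))])}
def res(p,names):
    r=[]
    for n in names:
        off,L=D[n]
        o=np.array([l[0] for l in L])/1e3;uv=(np.array([l[1] for l in L])+off)/4-.375
        r.append(proj(n,X(p,o))-uv)
    return np.concatenate(r)
for names in(["side0"],["scene0"],["side0","scene0"]):
    r=least_squares(lambda p:res(p,names).ravel(),[.565,.02,.2]);print(r.x,'\n',r.fun.reshape(-1,2).round(1))
E
```

```text
[0.56639093 0.02888816 0.21353682] 
 [[-0.4  1.1]
 [-0.1  0.2]
 [ 0.6 -1.8]
 [-1.  -0.3]
 [ 0.8  0.4]]
[0.5628651  0.02512883 0.23004121] 
 [[ 0.2  1.5]
 [-0.8  0.5]
 [-0.4 -1.3]
 [ 0.1  0.6]
 [ 0.8 -2.1]]
[0.56475383 0.02687134 0.2176551 ] 
 [[-0.3  1.7]
 [-0.1  0.6]
 [ 0.6 -1.4]
 [-1.2  0.4]
 [ 0.5  0.8]
 [ 0.3  1.6]
 [-0.3  0.2]
 [ 0.1 -1.6]
 [ 0.3  0.6]
 [ 1.7 -1.8]]
```

```bash
python3 - <<'E'
from h import *
from scipy.optimize import least_squares
def X(p,o):
    c,s=np.cos(p[2]),np.sin(p[2]); return np.c_[p[0]+c*o[:,0]-s*o[:,1],p[1]+s*o[:,0]+c*o[:,1],o[:,2]]
im=cv2.imread("pics/wrist0.png")
for i,(x,y,w,h) in enumerate([(80,20,100,80),(120,180,100,80),(220,10,100,80),(230,160,100,80)]):
    c=cv2.resize(im[y:y+h,x:x+w],(400,320),interpolation=cv2.INTER_CUBIC)
    if i==0: out=np.zeros((640,800,3),np.uint8)
    out[(i%2)*320:(i%2)*320+320,(i//2)*400:(i//2)*400+400]=c
cv2.imwrite("pics/wcorn.png",cv2.resize(out,(750,600)))
E
```

```text
(no output)
```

View pics/wcorn.png

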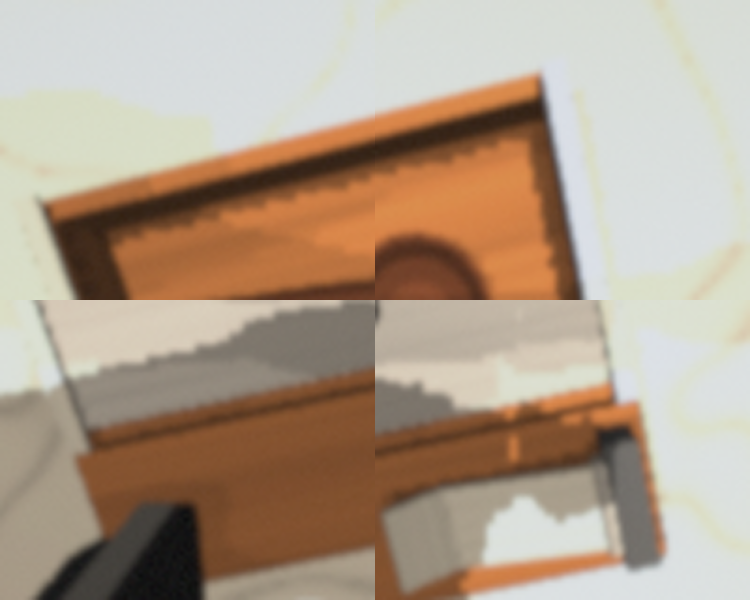

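```bash
python3 - <<'E'
from h import *
from scipy.optimize import least_squares
def X(p,o):
    c,s=np.cos(p[2]),np.sin(p[2]); return np.c_[p[0]+c*o[:,0]-s*o[:,1],p[1]+s*o[:,0]+c*o[:,1],o[:,2]]
obj=np.array([[-103,116,38],[103,116,38],[109,-70,46],[-109,-70,46],[109,-130,46]])/1e3
uv=np.array([[91.2,73.3],[264,30],[300.7,187.5],[140.8,221.3],[306.5,228]])
r=least_squares(lambda p:(proj("wrist0",X(p,obj))-uv).ravel(),[.565,.02,.2]);print(r.x,'\n',r.fun.reshape(-1,2).round(1))
p=r.x
# grip bar: wrist0b px centre top (321,259)*.64 z .0645
g=ray("wrist0",np.array([[321,259]])*.64,.062)[0]
d=g[:2]-p[:2];c,s=np.cos(p[2]),np.sin(p[2]);print("grip case",c*d[0]+s*d[1],-s*d[0]+c*d[1])
# label from side zoom (offset 220,230 scale5)
def px(a,off,s): return np.array(a,float)/s+off-.5+.5/s
L1=ray("side0",px([(328,272),(528,287),(528,366),(321,351)],(220,230),5),.004)
L2=ray("scene0",px([(350,113),(415,103),(440,213),(375,226)],(110,220),5),.004)
for L in(L1,L2):
    print(L.round(3)[:,:2].tolist(),L.mean(0),np.linalg.norm(L-np.roll(L,-1,0),axis=1))
# board side zoom offset(170,130) s5
B1=ray("side0",px([(52,160),(293,159)],(170,130),5),.014);print(B1,np.linalg.norm(B1[1]-B1[0]))
B2=ray("scene0",px([(385,132),(492,251)],(220,140),6),.014);print(B2,np.linalg.norm(B2[1]-B2[0]))
# bystanders from scene bases approx (800x600 coordinates)
for n,uv in dict(oil=(530,300),mill=(521,243),jar=(395,430),cutter=(403,283),bowl=(320,338),goblet=(213,463),wheelc=(516,355),wheelh=(490,380),rackL=(482,430)).items(): print(n,ray("scene0",np.array([uv])*.64,0)[0].round(3))
for n,uv in dict(oil=(408,227),mill=(303,197),jar=(557,386),cutter=(315,306),bowl=(381,412),goblet=(573,578)).items(): print(n,ray("side0",np.array([uv])*.64,0)[0].round(3))
E
```

```text
[0.56419644 0.02236113 0.22555704] 
 [[ 0.4  0.6]
 [ 0.6 -0.9]
 [-0.4 -0.8]
 [-2.6  0.8]
 [ 1.7  0.9]]
grip case 0.0019524018109104172 -0.014573341203976277
[[0.442, -0.282], [0.534, -0.34], [0.507, -0.379], [0.415, -0.322]] [ 0.47426757 -0.33067056  0.004     ] [0.10871151 0.04812068 0.10869901 0.04878265]
[[0.413, -0.324], [0.439, -0.286], [0.534, -0.345], [0.51, -0.382]] [ 0.47407472 -0.33436487  0.004     ] [0.04650104 0.11167891 0.04397281 0.11389988]
[[0.35274205 0.3539209  0.014     ]
 [0.5131857  0.27182488 0.014     ]] 0.18022741906852005
[[0.35971868 0.34442514 0.014     ]
 [0.51841785 0.26889167 0.014     ]] 0.17575758391556826
oil [0.673 0.33  0.   ]
mill [0.491 0.57  0.   ]
jar [ 0.709 -0.26   0.   ]
cutter [0.363 0.158 0.   ]
bowl [ 0.369 -0.163  0.   ]
goblet [ 0.498 -0.566  0.   ]
wheelc [0.768 0.113 0.   ]
wheelh [ 0.771 -0.001  0.   ]
rackL [ 0.845 -0.137 -0.   ]
oil [0.677 0.322 0.   ]
mill [0.486 0.577 0.   ]
jar [ 0.697 -0.266  0.   ]
cutter [0.363 0.157 0.   ]
bowl [ 0.371 -0.166  0.   ]
goblet [ 0.496 -0.565  0.   ]
```

Candidates: labels are small (scene 355,380), middle (294,394) and large (213,380). The middle one measures about 110×46 mm in both views, which matches the label. Boards are purple (scene 395,242), which I leave alone, and pale wood (460,268; side 320,252), which measures about 180 mm and matches. First I'll open the cover by gripping its bar.

```bash
cat >> h.py <<'E'
CASE=[.5645,.0240,.2235]
def c2w(x,y,p=None):
    p=p or CASE;c,s=np.cos(p[2]),np.sin(p[2]);return p[0]+c*x-s*y,p[1]+s*x+c*y
def w2c(X,Y,p=None):
    p=p or CASE;c,s=np.cos(p[2]),np.sin(p[2]);dx,dy=X-p[0],Y-p[1];return c*dx+s*dy,-s*dx+c*dy
def go(pts):
    s=bot.observe();R0=R.from_euler('xyz',s["tool_rot"]).as_matrix()
    print("now",s["position"].round(4),s["tool_rot"].round(4),"q",s["qpos"].round(2),"w",round(s["grip_width"],4),"F",s["force"].round(1),s["clock"])
    for x,y,z,psi in pts:
        Rt=np.array([[-np.sin(psi),np.cos(psi),0],[np.cos(psi),np.sin(psi),0],[0,0,-1]]).T if 0 else np.c_[[-np.sin(psi),np.cos(psi),0],[np.cos(psi),np.sin(psi),0],[0,0,-1]]
        tw=R.from_matrix(R0.T@Rt).as_rotvec(degrees=True);tr=R0.T@(np.array([x,y,z])-s["position"])
        print("travel",tr.round(4).tolist(),"twist",tw.round(2).tolist())
E
python3 - <<'E'
from h import *
x,y=c2w(0,-.0146);ps=CASE[2]+np.pi/2
print(x,y); go([(x,y,.15,ps),(x,y,.048,ps)])
E
```

```text
0.5677360012396628 0.00976313602028521
now [ 0.6248 -0.      0.2309] [-3.1407e+00  1.0000e-04  1.5708e+00] q [-0.07  0.52 -0.04  1.6   0.02  1.02 -0.11] w 0.0855 F [ 0.  -0.2 -0.5] 0.15
travel [0.0098, -0.0569, 0.0809] twist [-0.04, -0.04, -102.81]
travel [0.0098, -0.0569, 0.1829] twist [-0.04, -0.04, -102.81]
```

>>> apply_moves:
  commands:
    - {"travel": [0.0098,-0.0569,0.0809],"twist": [0,0,-8.5],"claw": 0.05}
    - {"travel": [0.0098,-0.0569,0.0809],"twist": [0,0,-17],"claw": 0.05}
    - {"travel": [0.0098,-0.0569,0.0809],"twist": [0,0,-25.5],"claw": 0.05}
    - {"travel": [0.0098,-0.0569,0.0809],"twist": [0,0,-34],"claw": 0.05}
    - {"travel": [0.0098,-0.0569,0.0809],"twist": [0,0,-42.5],"claw": 0.05}
    - {"travel": [0.0098,-0.0569,0.0809],"twist": [0,0,-51],"claw": 0.05}
    - {"travel": [0.0098,-0.0569,0.0809],"twist": [0,0,-59.5],"claw": 0.05}
    - {"travel": [0.0098,-0.0569,0.0809],"twist": [0,0,-68],"claw": 0.05}
    - {"travel": [0.0098,-0.0569,0.0809],"twist": [0,0,-76.5],"claw": 0.05}
    - {"travel": [0.0098,-0.0569,0.0809],"twist": [0,0,-85],"claw": 0.05}
  force: 30

```text
clock: 1.15
position: [0.568, 0.0097, 0.1502]
tool_rot: [-3.142, -0.0, 3.06]
force: [0.1, -0.4, -0.4]
grip_width: 0.0504
```

>>> apply_moves:
  commands:
    - {"travel": [0,0,0],"twist": [0,0,-8.5]}
    - {"travel": [0,0,0.03],"twist": [0,0,-17.8]}
    - {"travel": [0,0,0.06],"twist": [0,0,-17.8]}
    - {"travel": [0,0,0.09],"twist": [0,0,-17.8]}
    - {"travel": [0,0,0.102],"twist": [0,0,-17.8]}
    - {"travel": [0,0,0.102],"twist": [0,0,-17.8]}

```text
invalid input at $.commands[0]: expected keys travel, twist, claw
```

```bash
python3 - <<'E'
from h import *
im,c=snap("wrist","w1");go([])
E
```

```text
now [0.568  0.0096 0.1502] [-3.1414e+00 -3.0000e-04  3.0699e+00] q [ 0.18  0.56 -0.42  1.81  0.3   0.83  1.11] w 0.0498 F [-0.4 -0.4  0.1] 1.2
```

View pics/w1.png

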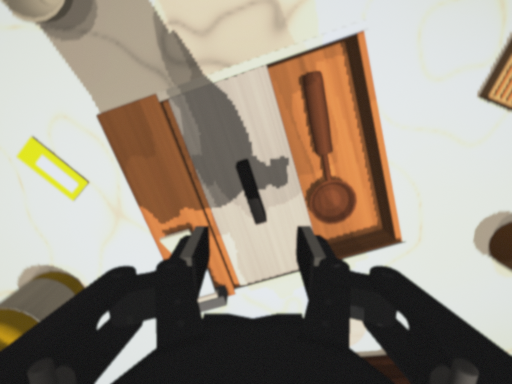

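```bash
python3 - <<'E'
from h import *
g=ray("w1",[[251,191]],.063)[0];print(g,w2c(g[0],g[1]))
print([proj("w1",[[*c2w(x,y),z]])[0].round(0) for x,y,z in((-.103,.116,.038),(.103,.116,.038),(-.109,-.13,.046),(-.109,-.07,.046))])
go([])
E
```

```text
[0.56492863 0.0065776  0.063     ] (np.float64(-0.0034435970146591195), np.float64(-0.017084066259264966))
[array([365.,  30.]), array([402., 241.]), array([ 94., 114.]), array([157.,  92.])]
now [0.568  0.0096 0.1502] [-3.1414e+00 -3.0000e-04  3.0699e+00] q [ 0.18  0.56 -0.42  1.81  0.3   0.83  1.11] w 0.0498 F [-0.4 -0.4  0.1] 1.2
```

>>> apply_moves:
  commands:
    - {"travel": [0,0,0],"twist": [0,0,-8.5],"claw": 0.05}
    - {"travel": [0,0,0.03],"twist": [0,0,-17.3],"claw": 0.05}
    - {"travel": [0,0,0.06],"twist": [0,0,-17.3],"claw": 0.05}
    - {"travel": [0,0,0.09],"twist": [0,0,-17.3],"claw": 0.05}
    - {"travel": [0,0,0.102],"twist": [0,0,-17.3],"claw": 0.05}
    - {"travel": [0,0,0.102],"twist": [0,0,-17.3],"claw": 0.05}

```text
clock: 1.8
position: [0.5672, 0.0098, 0.0472]
tool_rot: [3.141, -0.003, -2.928]
force: [-0.2, 0.0, 1.3]
grip_width: 0.0496
```

>>> apply_moves:
  commands:
    - {"travel": [0,0,0],"twist": [0,0,-0.5],"claw": 0.0}
    - {"travel": [0,0,0],"twist": [0,0,-0.5],"claw": 0.0}
    - {"travel": [0,0,0],"twist": [0,0,-0.5],"claw": 0.0}
    - {"travel": [0,0,0],"twist": [0,0,-0.5],"claw": 0.0}
    - {"travel": [0,0,0],"twist": [0,0,-0.5],"claw": 0.0}
    - {"travel": [0,0,0],"twist": [0,0,-0.5],"claw": 0.0}
  force: 30

```text
clock: 2.4
position: [0.5688, 0.0097, 0.0497]
tool_rot: [-3.141, 0.002, -2.919]
force: [-1.5, -0.7, 8.5]
grip_width: 0.0111
```

```bash
python3 - <<'E'
from h import *
p=bot.observe()["position"];cx,cy=w2c(p[0],p[1]);print(cx,cy)
go([(*c2w(cx,.0665),p[2],CASE[2]+np.pi/2)])
E
```

```text
0.0010706537854350646 -0.014899218215701749
now [0.5688 0.0097 0.0497] [-3.1410e+00  1.9000e-03 -2.9187e+00] q [ 0.18  0.72 -0.42  1.86  0.46  0.66  1.27] w 0.0111 F [-1.5 -0.7  8.5] 2.4
travel [0.0, 0.0814, -0.0] twist [-0.03, 0.11, -0.03]
```

>>> apply_moves:
  commands:
    - {"travel": [0,0.005,-0.004],"twist": [0,0,0],"claw": 0.0}
    - {"travel": [0,0.01,-0.004],"twist": [0,0,0],"claw": 0.0}
    - {"travel": [0,0.01,-0.004],"twist": [0,0,0],"claw": 0.0}

```text
clock: 2.7
position: [0.5654, 0.0201, 0.0523]
tool_rot: [3.141, -0.001, -2.918]
force: [0.7, 0.4, -15.8]
grip_width: 0.0112
```

>>> apply_moves:
  commands:
    - {"travel": [0,0.01,0.002],"twist": [0,0,0],"claw": 0.0}
    - {"travel": [0,0.03,0.002],"twist": [0,0,0],"claw": 0.0}
    - {"travel": [0,0.05,0.002],"twist": [0,0,0],"claw": 0.0}
    - {"travel": [0,0.06,0.002],"twist": [0,0,0],"claw": 0.0}
    - {"travel": [0,0.07,0.002],"twist": [0,0,0],"claw": 0.0}
    - {"travel": [0,0.0715,0.002],"twist": [0,0,0],"claw": 0.0}
    - {"travel": [0,0.0715,0.002],"twist": [0,0,0],"claw": 0.0}

```text
clock: 3.4
position: [0.5497, 0.0898, 0.0519]
tool_rot: [-3.141, 0.0, -2.918]
force: [-11.3, -1.6, 22.7]
grip_width: 0.011
```

```bash
python3 - <<'E'
from h import *
p=bot.observe()["position"];print(w2c(p[0],p[1]));go([])
E
```

```text
(np.float64(0.0001814616590178099), np.float64(0.06746416261744143))
now [0.5497 0.0898 0.0519] [-3.1409e+00  2.0000e-04 -2.9177e+00] q [ 0.03  0.7  -0.42  1.89  0.45  0.64  1.13] w 0.011 F [-11.3  -1.6  22.7] 3.4
```

>>> apply_moves:
  commands:
    - {"travel": [0,0,0],"twist": [0,0,0],"claw": 0.06}
    - {"travel": [0,0,0],"twist": [0,0,0],"claw": 0.06}
    - {"travel": [0,0,0],"twist": [0,0,0],"claw": 0.06}
    - {"travel": [0,0,-0.03],"twist": [0,0,0],"claw": 0.06}
    - {"travel": [0,0,-0.07],"twist": [0,0,0],"claw": 0.06}
    - {"travel": [0,0,-0.12],"twist": [0,0,0],"claw": 0.06}
    - {"travel": [0,0,-0.17],"twist": [0,0,0],"claw": 0.06}
    - {"travel": [0,0,-0.17],"twist": [0,0,0],"claw": 0.06}

```text
clock: 4.2
position: [0.5525, 0.0901, 0.2266]
tool_rot: [-3.141, 0.009, -2.919]
force: [0.2, 0.7, -0.1]
grip_width: 0.0598
```

```bash
python3 - <<'E'
from h import *
im,c=snap("wrist","w2")
o=[c2w(*q) for q in((-.103,.02),(.103,.02),(.103,-.064),(-.103,-.064))]
cv2.polylines(im,[np.int32(proj("w2",[[*a,.038] for a in o]))],True,(0,255,0),1)
cv2.polylines(im,[np.int32(proj("w2",[[*a,.006] for a in o]))],True,(0,0,255),1)
cv2.imwrite("pics/w2o.png",im)
go([(.436,.310,.2,1.11)])
E
```

```text
now [0.5515 0.0895 0.2235] [-3.141   0.0055 -2.9188] q [ 0.12  0.47 -0.54  1.77  0.28  0.98  1.27] w 0.0601 F [0.6 0.3 0.1] 4.25
travel [0.064, 0.2406, 0.023] twist [0.07, 0.31, 39.16]
```

View pics/w2o.png

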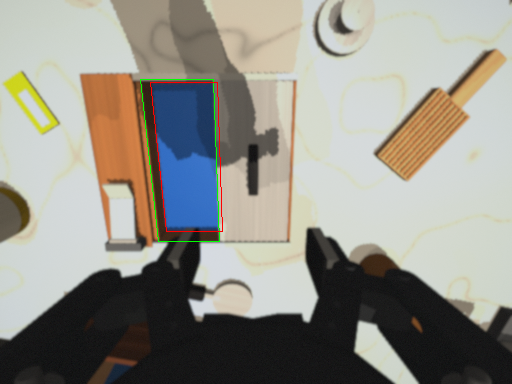

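```bash
python3 - <<'E'
from h import *
im=cv2.imread("pics/w2.png")[30:200,350:512];cv2.imwrite("pics/w2c.png",cv2.resize(im,None,fx=3.5,fy=3.5,interpolation=cv2.INTER_CUBIC))
A=ray("w2",[(376,153),(406,179),(437,88),(468,118),(495,49),(506,60)],.014)[:,:2]
e=A[:2].mean(0);m=A[2:4].mean(0);h=A[4:].mean(0)
print(e,m,h,np.linalg.norm(e-h),np.linalg.norm(e-m),np.linalg.norm(A[0]-A[1]))
print((e+h)/2,np.arctan2(*(e-h)[::-1]))
E
```

```text
[0.51170986 0.27079168] [0.41825642 0.31696962] [0.35379488 0.34902913] 0.17623347435883957 0.10423985888724414 0.05812807752083174
[0.43275237 0.3099104 ] -0.45999322467395914
```

View pics/w2c.png

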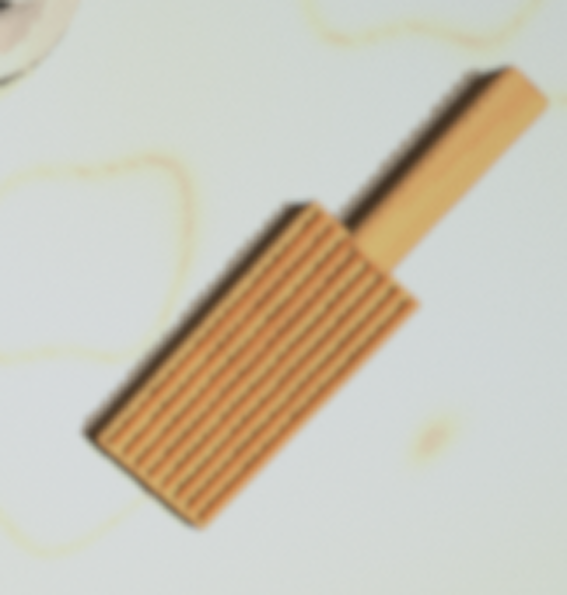

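```bash
python3 - <<'E'
from h import *
go([(.403,.325,.12,1.11),(.403,.325,.008,1.11)])
E
```

```text
now [0.5515 0.0895 0.2235] [-3.141   0.0055 -2.9188] q [ 0.12  0.47 -0.54  1.77  0.28  0.98  1.27] w 0.0601 F [0.6 0.3 0.1] 4.25
travel [0.0933, 0.2626, 0.1029] twist [0.07, 0.31, 39.16]
travel [0.0939, 0.2626, 0.2149] twist [0.07, 0.31, 39.16]
```

>>> apply_moves:
  commands:
    - {"travel": [0.015,0.043,0.017],"twist": [0,0,7],"claw": 0.045}
    - {"travel": [0.03,0.087,0.034],"twist": [0,0,14],"claw": 0.045}
    - {"travel": [0.046,0.131,0.051],"twist": [0,0,21],"claw": 0.045}
    - {"travel": [0.062,0.175,0.068],"twist": [0,0,28],"claw": 0.045}
    - {"travel": [0.078,0.219,0.085],"twist": [0,0,35],"claw": 0.045}
    - {"travel": [0.0933,0.2626,0.1029],"twist": [0,0.3,39.2],"claw": 0.045}
    - {"travel": [0.0933,0.2626,0.1029],"twist": [0,0.3,39.2],"claw": 0.045}
    - {"travel": [0.0933,0.2626,0.1029],"twist": [0,0.3,39.2],"claw": 0.045}

```text
clock: 5.05
position: [0.3994, 0.3254, 0.1164]
tool_rot: [-3.138, -0.006, 2.685]
force: [0.5, -0.8, -0.0]
grip_width: 0.0447
```

```bash
python3 - <<'E'
from h import *
im,c=snap("wrist","w3")
q=proj("w3",[[.403,.325,.016],[.433+.09*np.cos(.46),.310-.09*np.sin(.46),.014],[.433-.09*np.cos(.46),.310+.09*np.sin(.46),.016]]);print(q)
for a in q: cv2.circle(im,tuple(np.int32(a)),3,(0,255,0),1)
cv2.imwrite("pics/w3o.png",im)
go([(.403,.325,.008,1.11)])
E
```

```text
[[255.81878645 193.21349978]
 [254.95595967 301.8621993 ]
 [256.08959894 132.63677984]]
now [0.4006 0.3243 0.1169] [-3.1385 -0.0051  2.6823] q [-0.52  0.53 -0.37  1.97  0.28  0.69  0.05] w 0.0449 F [-0.1  0.1  0.2] 5.1
travel [-0.0024, 0.002, 0.1089] twist [-0.17, -0.29, 0.09]
```

View pics/w3o.png

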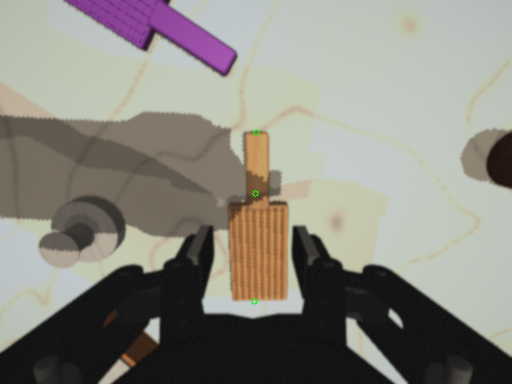

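>>> apply_moves:
  commands:
    - {"travel": [-0.0024,0.002,0.04],"twist": [-0.17,-0.3,0],"claw": 0.045}
    - {"travel": [-0.0024,0.002,0.08],"twist": [-0.17,-0.3,0],"claw": 0.045}
    - {"travel": [-0.0024,0.002,0.1],"twist": [-0.17,-0.3,0],"claw": 0.045}
    - {"travel": [-0.0024,0.002,0.108],"twist": [-0.17,-0.3,0],"claw": 0.045}
    - {"travel": [-0.0024,0.002,0.108],"twist": [-0.17,-0.3,0],"claw": 0.045}
    - {"travel": [-0.0024,0.002,0.108],"twist": [-0.17,-0.3,0],"claw": 0.045}

```text
clock: 5.7
position: [0.4043, 0.325, 0.0103]
tool_rot: [3.14, 0.001, 2.68]
force: [0.0, -0.4, 0.2]
grip_width: 0.0449
```

>>> apply_moves:
  commands:
    - {"travel": [0,0,0],"twist": [0,0,0],"claw": 0.0}
    - {"travel": [0,0,0],"twist": [0,0,0],"claw": 0.0}
    - {"travel": [0,0,0],"twist": [0,0,0],"claw": 0.0}
    - {"travel": [0,0,0],"twist": [0,0,0],"claw": 0.0}
    - {"travel": [0,0,0],"twist": [0,0,0],"claw": 0.0}
  force: 70

```text
clock: 6.2
position: [0.4041, 0.3256, 0.0107]
tool_rot: [3.139, 0.002, 2.681]
force: [-0.9, -2.6, 15.7]
grip_width: 0.0193
```

>>> apply_moves:
  commands:
    - {"travel": [0,0,-0.01],"twist": [0,0,0],"claw": 0.0}
    - {"travel": [0,0,-0.03],"twist": [0,0,0],"claw": 0.0}
    - {"travel": [0,0,-0.06],"twist": [0,0,0],"claw": 0.0}
    - {"travel": [0,0,-0.09],"twist": [0,0,0],"claw": 0.0}
    - {"travel": [0,0,-0.12],"twist": [0,0,0],"claw": 0.0}
    - {"travel": [0,0,-0.12],"twist": [0,0,0],"claw": 0.0}

```text
clock: 6.8
position: [0.4046, 0.3264, 0.1336]
tool_rot: [3.135, 0.003, 2.68]
force: [0.7, 0.4, -1.4]
grip_width: 0.0191
```

```bash
python3 - <<'E'
from h import *
for n in("wrist","side"):
    im,c=snap(n,n+"4")
im=cv2.imread("pics/side4.png")[80:230,150:350];cv2.imwrite("pics/side4c.png",cv2.resize(im,None,fx=4,fy=4,interpolation=cv2.INTER_CUBIC))
tx,ty=c2w(-.034,-.0215)
go([(tx,ty,.13,CASE[2]+np.pi/2)])
E
```

```text
now [0.4036 0.3252 0.1303] [3.1391e+00 1.2000e-03 2.6804e+00] q [-0.51  0.51 -0.38  1.96  0.28  0.72  0.05] w 0.0192 F [-0.5  0.3 -1.8] 6.9
travel [-0.2654, -0.2363, 0.0] twist [0.11, 0.12, -39.23]
```

View pics/wrist4.png

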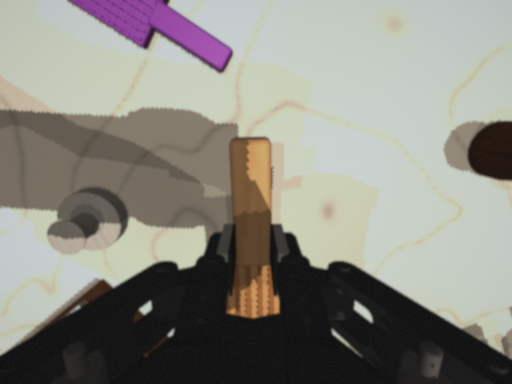

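View pics/side4c.png

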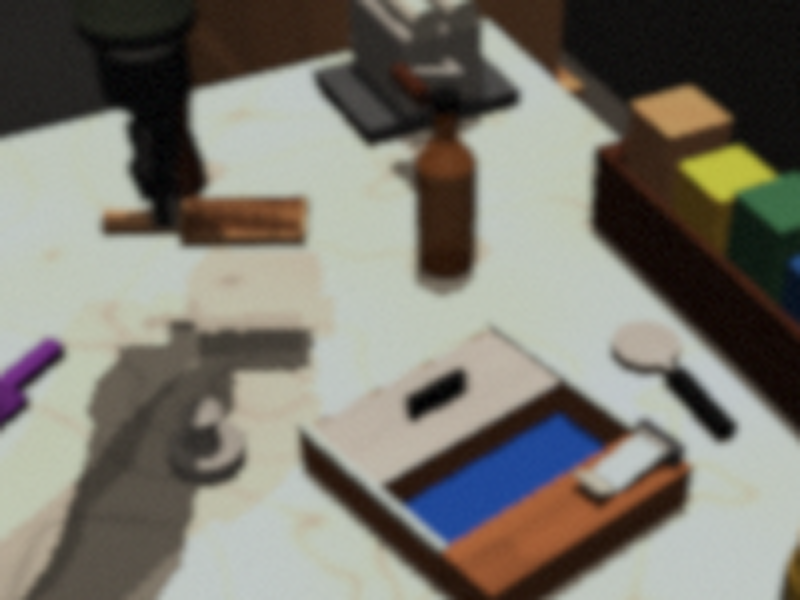

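```bash
python3 - <<'E'
from h import *
# wrist4 json pose was at snapshot time
P=ray("wrist4",[(251,138),(252,300)],.1358);s=bot.observe()["position"]
print(P,np.linalg.norm(P[0,:2]-s[:2]))
d=(P[1]-P[0])[:2];print(np.arctan2(d[1],d[0]),2.6804-np.pi)
E
```

```text
[[0.35268333 0.34953941 0.1358    ]
 [0.4417569  0.30579552 0.1358    ]] 0.056407041138498426
-0.45650100316565473 -0.461192653589793
```

>>> apply_moves:
  commands:
    - {"travel": [-0.033,-0.03,0],"twist": [0,0,-5],"claw": 0.0}
    - {"travel": [-0.066,-0.059,0],"twist": [0,0,-10],"claw": 0.0}
    - {"travel": [-0.1,-0.089,0],"twist": [0,0,-15],"claw": 0.0}
    - {"travel": [-0.133,-0.118,0],"twist": [0,0,-20],"claw": 0.0}
    - {"travel": [-0.166,-0.148,0],"twist": [0,0,-25],"claw": 0.0}
    - {"travel": [-0.2,-0.177,0],"twist": [0,0,-30],"claw": 0.0}
    - {"travel": [-0.233,-0.207,0],"twist": [0,0,-35],"claw": 0.0}
    - {"travel": [-0.2654,-0.2363,0],"twist": [0.1,0.1,-39],"claw": 0.0}
    - {"travel": [-0.2654,-0.2363,0],"twist": [0.1,0.1,-39],"claw": 0.0}
    - {"travel": [-0.2654,-0.2363,0],"twist": [0.1,0.1,-39],"claw": 0.0}

```text
clock: 7.9
position: [0.5353, -0.0052, 0.1282]
tool_rot: [3.141, -0.003, -2.924]
force: [0.8, 1.7, -1.2]
grip_width: 0.0195
```

```bash
python3 - <<'E'
from h import *
im,c=snap("wrist","w5")
tx,ty=c2w(-.034,-.0215);ps=CASE[2]+np.pi/2
go([(tx,ty,.06,ps),(tx,ty,.017,ps)])
E
```

```text
now [ 0.5352 -0.004   0.1285] [ 3.1411e+00 -2.5000e-03 -2.9224e+00] q [ 0.28  0.57 -0.53  1.91  0.4   0.78  1.33] w 0.0192 F [-0.7  0.9 -1.3] 7.95
travel [-0.0009, -0.0007, 0.0685] twist [0.03, -0.15, -0.25]
travel [-0.0011, -0.0007, 0.1115] twist [0.03, -0.15, -0.25]
```

View pics/w5.png

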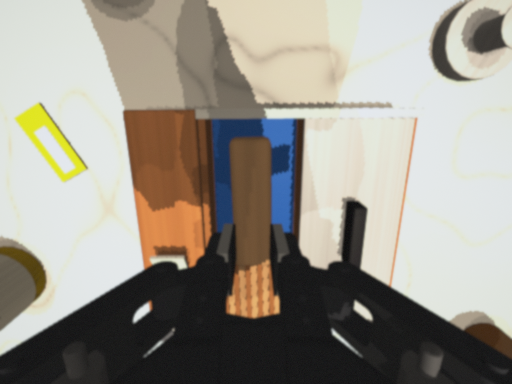

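>>> apply_moves:
  commands:
    - {"travel": [-0.001,-0.0007,0.03],"twist": [0,0,-0.25],"claw": 0.0}
    - {"travel": [-0.001,-0.0007,0.06],"twist": [0,0,-0.25],"claw": 0.0}
    - {"travel": [-0.001,-0.0007,0.08],"twist": [0,0,-0.25],"claw": 0.0}
    - {"travel": [-0.001,-0.0007,0.095],"twist": [0,0,-0.25],"claw": 0.0}
    - {"travel": [-0.001,-0.0007,0.104],"twist": [0,0,-0.25],"claw": 0.0}
    - {"travel": [-0.001,-0.0007,0.109],"twist": [0,0,-0.25],"claw": 0.0}
    - {"travel": [-0.001,-0.0007,0.109],"twist": [0,0,-0.25],"claw": 0.0}

```text
clock: 8.65
position: [0.5369, -0.0045, 0.0202]
tool_rot: [-3.141, -0.001, -2.917]
force: [-0.1, -0.7, -2.5]
grip_width: 0.0192
```

Not yet on the floor (force −2.5 N, carrying); I'll lower it a little more and then release gently.

>>> apply_moves:
  commands:
    - {"travel": [0,0,0.002],"twist": [0,0,0],"claw": 0.0}
    - {"travel": [0,0,0.003],"twist": [0,0,0],"claw": 0.0}
    - {"travel": [0,0,0.003],"twist": [0,0,0],"claw": 0.0}

```text
clock: 8.95
position: [0.5371, -0.0049, 0.0176]
tool_rot: [-3.141, -0.001, -2.918]
force: [-0.2, 0.1, -1.6]
grip_width: 0.0189
```

>>> apply_moves:
  commands:
    - {"travel": [0,0,0],"twist": [0,0,0],"claw": 0.036}
    - {"travel": [0,0,0],"twist": [0,0,0],"claw": 0.036}
    - {"travel": [0,0,0],"twist": [0,0,0],"claw": 0.036}
    - {"travel": [0,0,-0.03],"twist": [0,0,0],"claw": 0.036}
    - {"travel": [0,0,-0.07],"twist": [0,0,0],"claw": 0.036}
    - {"travel": [0,0,-0.11],"twist": [0,0,0],"claw": 0.05}
    - {"travel": [0,0,-0.14],"twist": [0,0,0],"claw": 0.05}
    - {"travel": [0,0,-0.14],"twist": [0,0,0],"claw": 0.05}

```text
clock: 9.75
position: [0.5389, -0.0047, 0.1611]
tool_rot: [-3.14, 0.004, -2.918]
force: [0.6, -0.0, -1.0]
grip_width: 0.0503
```

```bash
python3 - <<'E'
from h import *
im,c=snap("wrist","w6"); snap("scene","sc6")
im=cv2.imread("pics/sc6.png")[170:250,220:320];cv2.imwrite("pics/sc6c.png",cv2.resize(im,None,fx=7,fy=7,interpolation=cv2.INTER_CUBIC))
tx,ty=c2w(0,.066);ps=CASE[2]+np.pi/2
go([(tx,ty,.12,ps),(tx,ty,.053,ps)])
E
```

```text
now [ 0.5372 -0.005   0.1577] [-3.1407e+00 -1.0000e-04 -2.9177e+00] q [ 0.31  0.53 -0.56  1.88  0.37  0.84  1.36] w 0.0504 F [-0.  -0.5 -0.4] 9.85
travel [-0.0331, 0.0883, 0.0376] twist [-0.05, -0.01, 0.02]
travel [-0.0331, 0.0883, 0.1046] twist [-0.05, -0.01, 0.02]
```

View pics/w6.png

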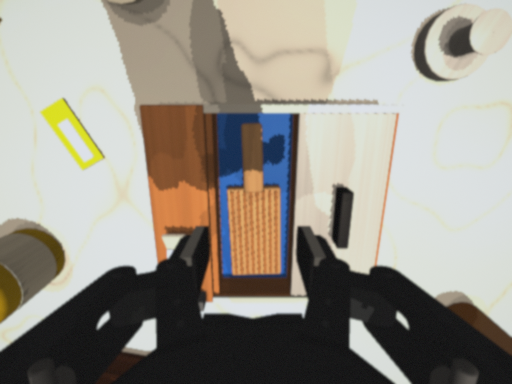

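View pics/sc6c.png

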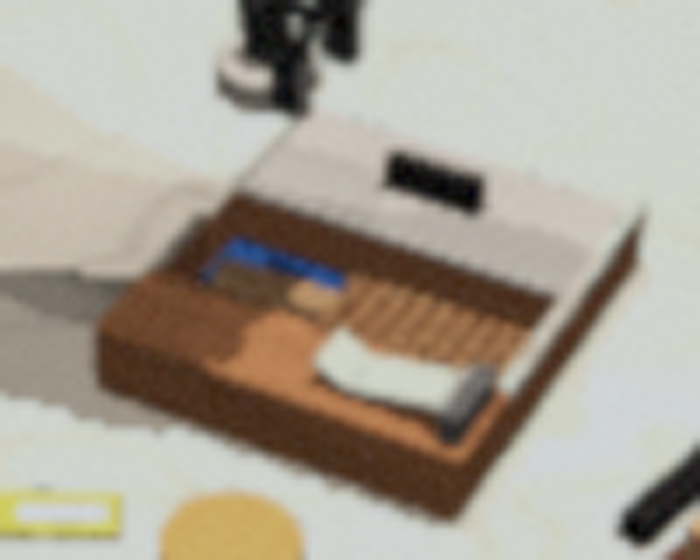

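>>> apply_moves:
  commands:
    - {"travel": [-0.0165,0.045,0.01],"twist": [0,0,0],"claw": 0.05}
    - {"travel": [-0.033,0.0885,0.037],"twist": [0,0,0],"claw": 0.05}
    - {"travel": [-0.033,0.0885,0.037],"twist": [0,0,0],"claw": 0.05}
    - {"travel": [-0.033,0.0885,0.08],"twist": [0,0,0],"claw": 0.05}
    - {"travel": [-0.033,0.0885,0.1046],"twist": [0,0,0],"claw": 0.05}
    - {"travel": [-0.033,0.0885,0.1046],"twist": [0,0,0],"claw": 0.05}
    - {"travel": [-0.033,0.0885,0.1046],"twist": [0,0,0],"claw": 0.0}
    - {"travel": [-0.033,0.0885,0.1046],"twist": [0,0,0],"claw": 0.0}
    - {"travel": [-0.033,0.0885,0.1046],"twist": [0,0,0],"claw": 0.0}
    - {"travel": [-0.033,0.0885,0.1046],"twist": [0,0,0],"claw": 0.0}
  force: 25

```text
clock: 10.85
position: [0.5501, 0.0888, 0.0539]
tool_rot: [-3.141, 0.001, -2.918]
force: [-1.8, 0.0, 7.2]
grip_width: 0.0113
```

```bash
python3 - <<'E'
from h import *
p=bot.observe()["position"];print(w2c(p[0],p[1]))
go([])
E
```

```text
(np.float64(0.00034309755614031143), np.float64(0.06635722884835785))
now [0.5501 0.0888 0.0539] [-3.1411e+00  8.0000e-04 -2.9176e+00] q [ 0.07  0.7  -0.47  1.89  0.5   0.67  1.09] w 0.0113 F [-1.8  0.   7.2] 10.85
```

>>> apply_moves:
  commands:
    - {"travel": [0,-0.015,0],"twist": [0,0,0],"claw": 0.0}
    - {"travel": [0,-0.035,0],"twist": [0,0,0],"claw": 0.0}
    - {"travel": [0,-0.055,0],"twist": [0,0,0],"claw": 0.0}
    - {"travel": [0,-0.072,0],"twist": [0,0,0],"claw": 0.0}
    - {"travel": [0,-0.082,0],"twist": [0,0,0],"claw": 0.0}
    - {"travel": [0,-0.087,0],"twist": [0,0,0],"claw": 0.0}
    - {"travel": [0,-0.09,0],"twist": [0,0,0],"claw": 0.0}
    - {"travel": [0,-0.09,0],"twist": [0,0,0],"claw": 0.0}
    - {"travel": [0,-0.09,0],"twist": [0,0,0],"claw": 0.0}

```text
clock: 11.75
position: [0.5695, 0.0041, 0.0539]
tool_rot: [3.138, 0.001, -2.915]
force: [-7.4, 17.8, 9.2]
grip_width: 0.0107
```

```bash
python3 - <<'E'
from h import *
p=bot.observe()["position"];print(w2c(p[0],p[1]))
go([])
E
```

```text
(np.float64(0.00044047678191967005), np.float64(-0.02049152349706622))
now [0.5695 0.0041 0.0539] [ 3.1384e+00  8.0000e-04 -2.9155e+00] q [ 0.23  0.72 -0.48  1.86  0.5   0.69  1.25] w 0.0107 F [-7.4 17.8  9.2] 11.75
```

>>> apply_moves:
  commands:
    - {"travel": [0,0,0],"twist": [0,0,0],"claw": 0.06}
    - {"travel": [0,0,0],"twist": [0,0,0],"claw": 0.06}
    - {"travel": [0,0,0],"twist": [0,0,0],"claw": 0.06}
    - {"travel": [0,0,-0.03],"twist": [0,0,0],"claw": 0.06}
    - {"travel": [0,0,-0.07],"twist": [0,0,0],"claw": 0.06}
    - {"travel": [0,0,-0.12],"twist": [0,0,0],"claw": 0.06}
    - {"travel": [0,0,-0.12],"twist": [0,0,0],"claw": 0.06}

```text
clock: 12.45
position: [0.5722, 0.0011, 0.1785]
tool_rot: [-3.139, 0.007, -2.918]
force: [0.2, 0.2, -0.9]
grip_width: 0.0601
```

```bash
python3 - <<'E'
from h import *
im,c=snap("wrist","w7")
go([(.449,-.316,.15,1.01)])
E
```

```text
now [0.5711 0.0007 0.1758] [-3.1396  0.0039 -2.9183] q [ 0.3   0.55 -0.57  1.78  0.37  0.91  1.36] w 0.0601 F [-0.4 -0.2 -1.2] 12.5
travel [0.1893, -0.2817, 0.0256] twist [-0.02, 0.26, 44.92]
```

View pics/w7.png

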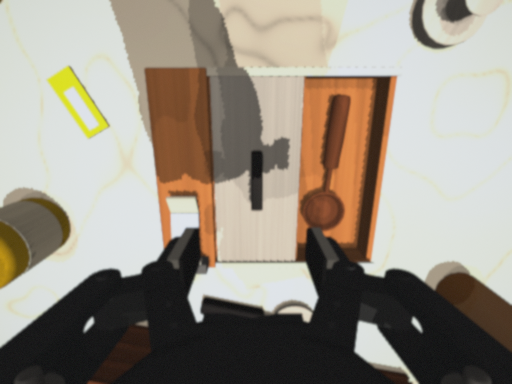

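>>> apply_moves:
  commands:
    - {"travel": [0.024,-0.035,0],"twist": [0,0,5.6],"claw": 0.06}
    - {"travel": [0.047,-0.07,0],"twist": [0,0,11.2],"claw": 0.06}
    - {"travel": [0.071,-0.105,0.005],"twist": [0,0,16.8],"claw": 0.06}
    - {"travel": [0.095,-0.14,0.01],"twist": [0,0,22.4],"claw": 0.06}
    - {"travel": [0.118,-0.176,0.015],"twist": [0,0,28],"claw": 0.06}
    - {"travel": [0.142,-0.211,0.02],"twist": [0,0,33.6],"claw": 0.06}
    - {"travel": [0.166,-0.246,0.025],"twist": [0,0,39.2],"claw": 0.06}
    - {"travel": [0.1893,-0.2817,0.0256],"twist": [0,0.2,44.9],"claw": 0.06}
    - {"travel": [0.1893,-0.2817,0.0256],"twist": [0,0.2,44.9],"claw": 0.06}
    - {"travel": [0.1893,-0.2817,0.0256],"twist": [0,0.2,44.9],"claw": 0.06}

```text
clock: 13.5
position: [0.4469, -0.3162, 0.1467]
tool_rot: [-3.139, -0.005, 2.581]
force: [0.8, 0.5, -0.6]
grip_width: 0.06
```

```bash
python3 - <<'E'
from h import *
im,c=snap("wrist","w8")
go([])
c=im[60:260,130:380];cv2.imwrite("pics/w8c.png",cv2.resize(c,None,fx=3,fy=3,interpolation=cv2.INTER_CUBIC))
E
```

```text
now [ 0.4475 -0.3152  0.1469] [-3.1396 -0.0046  2.5829] q [ 0.75  0.53 -0.34  1.87  0.24  0.79  1.3 ] w 0.0602 F [-0.4  0.7  0.7] 13.55
```

View pics/w8.png

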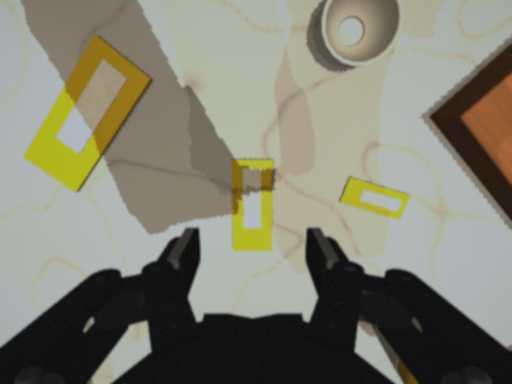

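View pics/w8c.png

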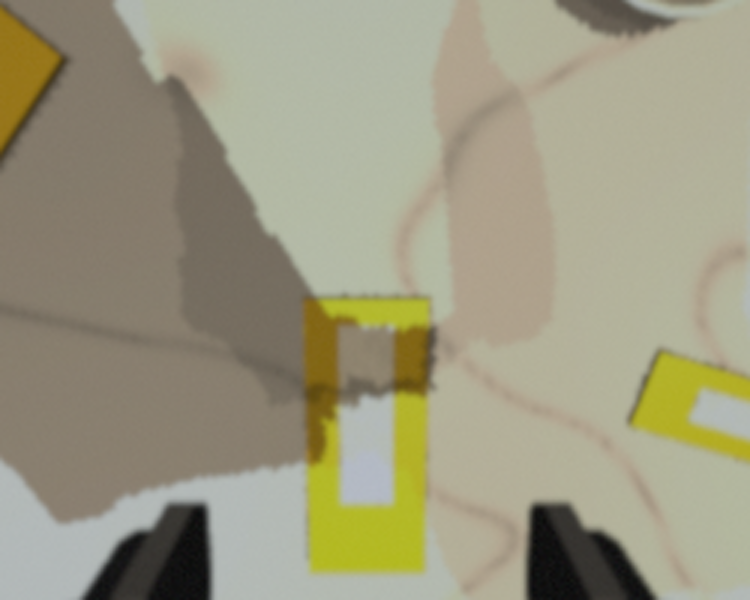

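```bash
python3 - <<'E'
from h import *
uv=np.array([(305,297),(431,298),(425,572),(309,573)])/3.+[130,60]-.33
A=ray("w8",uv,.005)[:,:2];print(A,[np.linalg.norm(A[i]-A[(i+1)%4]) for i in range(4)])
c=A.mean(0);d=(A[2]+A[3]-A[0]-A[1])/2;yaw=np.arctan2(d[1],d[0]);print(c,yaw)
u=np.array([np.cos(yaw),np.sin(yaw)]);g=c-.030*u;print(g)
go([(g[0],g[1],.05,yaw+np.pi/2),(g[0],g[1],.004,yaw+np.pi/2)])
E
```

```text
[[ 0.41454857 -0.32490062]
 [ 0.43883449 -0.28687464]
 [ 0.53111819 -0.34487733]
 [ 0.50714316 -0.38400502]] [np.float64(0.045119631628087936), np.float64(0.10899812729285435), np.float64(0.04588875758629908), np.float64(0.10985030316611444)]
[ 0.4729111 -0.3351644] -0.5646369688222783
[ 0.44756761 -0.31911113]
now [ 0.4475 -0.3152  0.1469] [-3.1396 -0.0046  2.5829] q [ 0.75  0.53 -0.34  1.87  0.24  0.79  1.3 ] w 0.0602 F [-0.4  0.7  0.7] 13.55
travel [-0.0026, -0.0031, 0.0969] twist [-0.12, -0.26, 0.34]
travel [-0.0028, -0.003, 0.1429] twist [-0.12, -0.26, 0.34]
```

>>> apply_moves:
  commands:
    - {"travel": [-0.0027,-0.003,0.04],"twist": [-0.1,-0.25,0.3],"claw": 0.058}
    - {"travel": [-0.0027,-0.003,0.08],"twist": [-0.1,-0.25,0.3],"claw": 0.058}
    - {"travel": [-0.0027,-0.003,0.11],"twist": [-0.1,-0.25,0.3],"claw": 0.058}
    - {"travel": [-0.0027,-0.003,0.13],"twist": [-0.1,-0.25,0.3],"claw": 0.058}
    - {"travel": [-0.0027,-0.003,0.14],"twist": [-0.1,-0.25,0.3],"claw": 0.058}
    - {"travel": [-0.0027,-0.003,0.144],"twist": [-0.1,-0.25,0.3],"claw": 0.058}
    - {"travel": [-0.0027,-0.003,0.144],"twist": [-0.1,-0.25,0.3],"claw": 0.058}
    - {"travel": [-0.0027,-0.003,0.144],"twist": [-0.1,-0.25,0.3],"claw": 0.058}

```text
clock: 14.35
position: [0.4483, -0.3198, 0.0043]
tool_rot: [-3.141, 0.002, 2.577]
force: [-0.0, -0.0, 0.0]
grip_width: 0.0577
```

```bash
python3 - <<'E'
from h import *
go([(.44757,-.31911,0,-.5646+np.pi/2)])
im,c=snap("wrist","w9")
E
```

```text
now [ 0.4483 -0.3198  0.0043] [-3.1411e+00  2.0000e-03  2.5772e+00] q [ 0.69  0.75 -0.24  1.92  0.35  0.5   1.2 ] w 0.0577 F [-0. -0.  0.] 14.35
travel [0.0009, 0.0002, 0.0043] twist [-0.03, 0.11, 0.01]
```

View pics/w9.png

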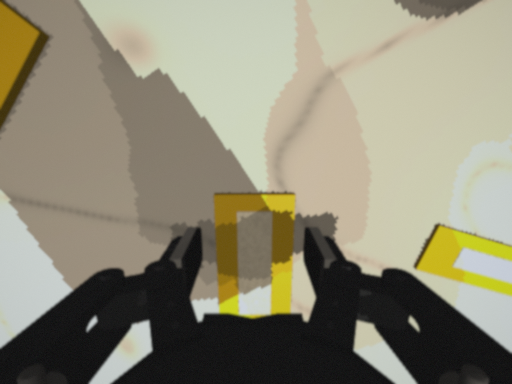

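>>> apply_moves:
  commands:
    - {"travel": [0.001,0,0.004],"twist": [0,0,0],"claw": 0.058}
    - {"travel": [0.001,0,0.004],"twist": [0,0,0],"claw": 0.058}
    - {"travel": [0.001,0,0.004],"twist": [0,0,0],"claw": 0.03}
    - {"travel": [0.001,0,0.004],"twist": [0,0,0],"claw": 0.03}
    - {"travel": [0.001,0,0.004],"twist": [0,0,0],"claw": 0.03}
    - {"travel": [0.001,0,0.004],"twist": [0,0,0],"claw": 0.03}
  force: 40

```text
clock: 15.0
position: [0.4468, -0.3192, -0.0002]
tool_rot: [-3.141, 0.001, 2.577]
force: [-2.8, 1.7, 7.8]
grip_width: 0.044
```

>>> apply_moves:
  commands:
    - {"travel": [0,0,-0.01],"twist": [0,0,0],"claw": 0.03}
    - {"travel": [0,0,-0.03],"twist": [0,0,0],"claw": 0.03}
    - {"travel": [0,0,-0.06],"twist": [0,0,0],"claw": 0.03}
    - {"travel": [0,0,-0.1],"twist": [0,0,0],"claw": 0.03}
    - {"travel": [0,0,-0.13],"twist": [0,0,0],"claw": 0.03}
    - {"travel": [0,0,-0.13],"twist": [0,0,0],"claw": 0.03}

```text
clock: 15.6
position: [0.4484, -0.3201, 0.1337]
tool_rot: [-3.141, 0.007, 2.577]
force: [-0.1, -0.7, -1.1]
grip_width: 0.0441
```

```bash
python3 - <<'E'
from h import *
snap("wrist","w10");snap("side","s10")
im=cv2.imread("pics/s10.png")[200:340,220:380];cv2.imwrite("pics/s10c.png",cv2.resize(im,None,fx=5,fy=4.2,interpolation=cv2.INTER_CUBIC))
x,y=c2w(-.030-.058,-.1);go([(x,y,.13,CASE[2]+np.pi/2)])
E
```

```text
now [ 0.4469 -0.3193  0.1302] [-3.1408e+00  2.0000e-03  2.5766e+00] q [ 0.76  0.55 -0.33  1.88  0.26  0.75  1.29] w 0.0437 F [-0.   0.3 -0.5] 15.7
travel [0.0755, 0.22, -0.0002] twist [-0.09, 0.09, -45.17]
```

View pics/w10.png

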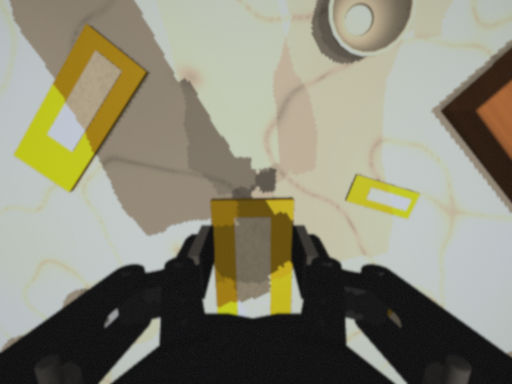

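View pics/s10c.png

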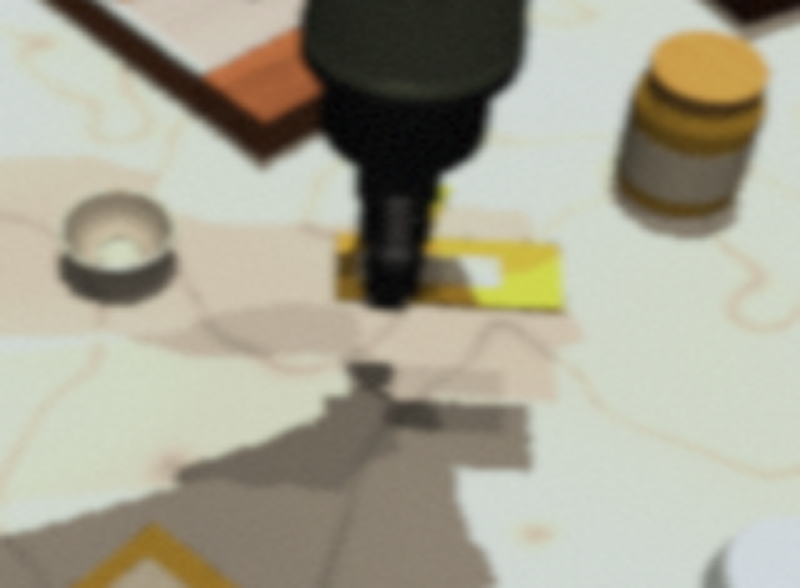

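>>> apply_moves:
  commands:
    - {"travel": [0.0126,0.0367,0],"twist": [0,0,-7.5],"claw": 0.03}
    - {"travel": [0.025,0.073,0],"twist": [0,0,-15],"claw": 0.03}
    - {"travel": [0.038,0.11,0],"twist": [0,0,-22.5],"claw": 0.03}
    - {"travel": [0.05,0.147,0],"twist": [0,0,-30],"claw": 0.03}
    - {"travel": [0.063,0.183,0],"twist": [0,0,-37.5],"claw": 0.03}
    - {"travel": [0.0755,0.22,0],"twist": [0,0,-45.1],"claw": 0.03}
    - {"travel": [0.0755,0.22,0],"twist": [0,0,-45.1],"claw": 0.03}
    - {"travel": [0.0755,0.22,0],"twist": [0,0,-45.1],"claw": 0.03}

```text
clock: 16.5
position: [0.5003, -0.092, 0.1283]
tool_rot: [3.141, -0.001, -2.918]
force: [-0.4, -0.9, -0.0]
grip_width: 0.0442
```

```bash
python3 - <<'E'
from h import *
x,y=c2w(-.030-.058,-.1);ps=CASE[2]+np.pi/2;go([(x,y,.06,ps),(x,y,.049,ps)])
snap("wrist","w11")
A=ray("w11",[(212,199),(293,199)],.135);print(A,[w2c(a[0],a[1]) for a in A])
E
```

```text
now [ 0.5003 -0.092   0.1283] [ 3.1415e+00 -1.4000e-03 -2.9182e+00] q [ 0.48  0.54 -0.56  1.97  0.41  0.75  1.48] w 0.0442 F [-0.4 -0.9 -0. ] 16.5
travel [-0.0004, -0.0011, 0.0683] twist [0.01, -0.08, -0.01]
travel [-0.0004, -0.0011, 0.0793] twist [0.01, -0.08, -0.01]
[[ 0.47985435 -0.12108118  0.135     ]
 [ 0.47025805 -0.0788465   0.135     ]] [(np.float64(-0.11469667945457399), np.float64(-0.12271147453531497)), (np.float64(-0.11469323889073536), np.float64(-0.07940031233522725))]
```

View pics/w11.png

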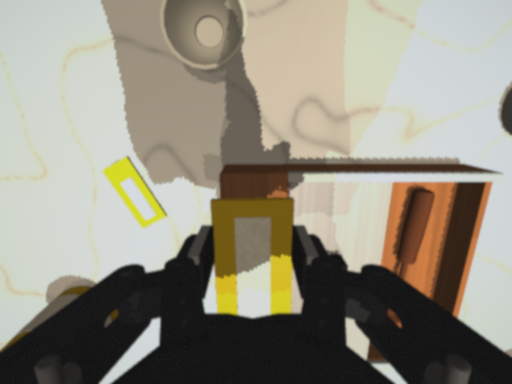

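>>> apply_moves:
  commands:
    - {"travel": [-0.0004,-0.001,0.03],"twist": [0,0,0],"claw": 0.03}
    - {"travel": [-0.0004,-0.001,0.055],"twist": [0,0,0],"claw": 0.03}
    - {"travel": [-0.0004,-0.001,0.07],"twist": [0,0,0],"claw": 0.03}
    - {"travel": [-0.0004,-0.001,0.078],"twist": [0,0,0],"claw": 0.03}
    - {"travel": [-0.0004,-0.001,0.079],"twist": [0,0,0],"claw": 0.03}
    - {"travel": [-0.0004,-0.001,0.079],"twist": [0,0,0],"claw": 0.03}

```text
clock: 17.15
position: [0.5015, -0.0941, 0.0505]
tool_rot: [-3.141, 0.0, -2.92]
force: [0.3, 0.2, -0.5]
grip_width: 0.0442
```

```bash
python3 - <<'E'
from h import *
x,y=c2w(-.010,-.0995);go([(x,y,.0475,CASE[2]+np.pi/2)])
p=bot.observe()["position"];print(w2c(p[0],p[1]))
snap("scene","sc12")
im=cv2.imread("pics/sc12.png")[180:250,220:320];cv2.imwrite("pics/sc12c.png",cv2.resize(im,None,fx=8,fy=8,interpolation=cv2.INTER_CUBIC))
E
```

```text
now [ 0.5015 -0.0941  0.0505] [-3.1405e+00  1.0000e-04 -2.9200e+00] q [ 0.41  0.66 -0.47  2.01  0.52  0.59  1.38] w 0.0442 F [ 0.3  0.2 -0.5] 17.15
travel [-0.0776, 0.0018, 0.003] twist [-0.06, 0.01, -0.11]
(np.float64(-0.08763808400924748), np.float64(-0.10118318435170459))
```

View pics/sc12c.png

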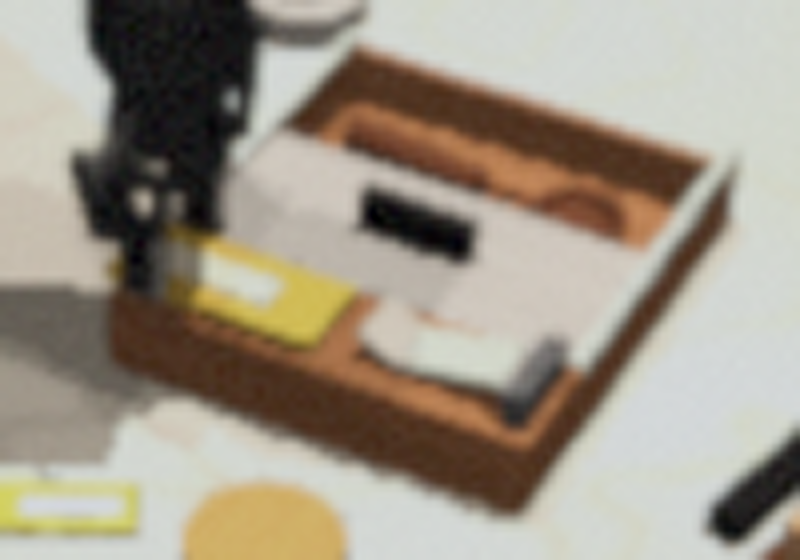

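>>> apply_moves:
  commands:
    - {"travel": [0,0.001,0.002],"twist": [0,0,0],"claw": 0.03}
    - {"travel": [-0.008,0.0012,0.002],"twist": [0,0,0],"claw": 0.03}
    - {"travel": [-0.016,0.0012,0.002],"twist": [0,0,0],"claw": 0.03}
    - {"travel": [-0.024,0.0012,0.002],"twist": [0,0,0],"claw": 0.03}
    - {"travel": [-0.032,0.0012,0.002],"twist": [0,0,0],"claw": 0.03}
    - {"travel": [-0.04,0.0012,0.002],"twist": [0,0,0],"claw": 0.03}
    - {"travel": [-0.045,0.0012,0.002],"twist": [0,0,0],"claw": 0.03}
    - {"travel": [-0.045,0.0012,0.002],"twist": [0,0,0],"claw": 0.03}

```text
clock: 18.0
position: [0.5459, -0.0822, 0.0481]
tool_rot: [-3.141, 0.001, -2.919]
force: [1.5, -0.0, -1.2]
grip_width: 0.0443
```

```bash
python3 - <<'E'
from h import *
x,y=c2w(-.010,-.0995);go([(x,y,.0475,CASE[2]+np.pi/2)])
p=bot.observe()["position"];print(w2c(p[0],p[1]))
snap("scene","sc13")
im=cv2.imread("pics/sc13.png")[180:250,220:320];cv2.imwrite("pics/sc13c.png",cv2.resize(im,None,fx=8,fy=8,interpolation=cv2.INTER_CUBIC))
E
```

```text
now [ 0.5459 -0.0822  0.0481] [-3.1410e+00  8.0000e-04 -2.9188e+00] q [ 0.38  0.71 -0.47  1.9   0.51  0.65  1.38] w 0.0443 F [ 1.5 -0.  -1.2] 18.0
travel [-0.0317, -0.0, 0.0006] twist [-0.04, 0.05, -0.04]
(np.float64(-0.04172663638232178), np.float64(-0.09944680235328808))
```

View pics/sc13c.png

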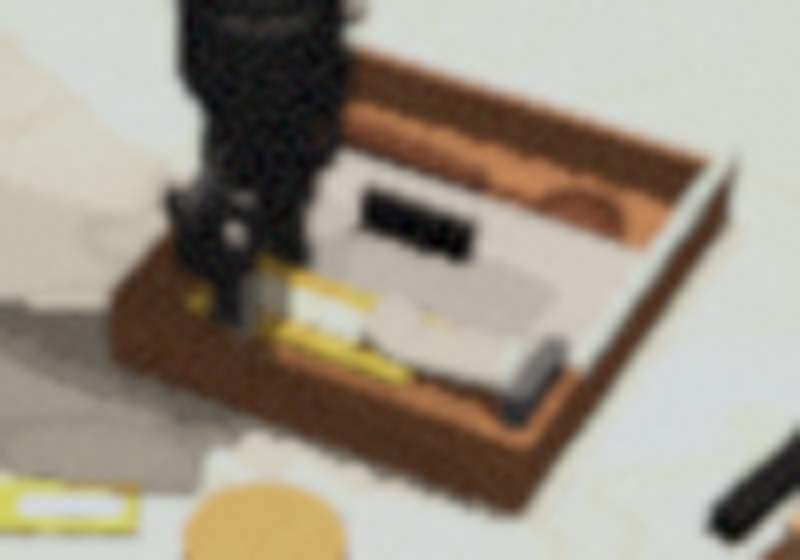

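>>> apply_moves:
  commands:
    - {"travel": [-0.006,0,0.0005],"twist": [0,0,0],"claw": 0.03}
    - {"travel": [-0.012,0,0.0005],"twist": [0,0,0],"claw": 0.03}
    - {"travel": [-0.018,0,0.0005],"twist": [0,0,0],"claw": 0.03}
    - {"travel": [-0.024,0,0.0005],"twist": [0,0,0],"claw": 0.03}
    - {"travel": [-0.03,0,0.0005],"twist": [0,0,0],"claw": 0.03}
    - {"travel": [-0.033,0,0.0005],"twist": [0,0,0],"claw": 0.03}
    - {"travel": [-0.033,0,0.001],"twist": [0,0,0],"claw": 0.03}
    - {"travel": [-0.033,0,0.001],"twist": [0,0,0],"claw": 0.03}

```text
clock: 18.85
position: [0.5777, -0.0751, 0.0473]
tool_rot: [-3.141, 0.001, -2.919]
force: [0.9, 1.0, -1.6]
grip_width: 0.0443
```

```bash
python3 - <<'E'
from h import *
go([])
p=bot.observe()["position"];print(w2c(p[0],p[1]))
snap("scene","sc14")
im=cv2.imread("pics/sc14.png")[180:250,220:320];cv2.imwrite("pics/sc14c.png",cv2.resize(im,None,fx=8,fy=8,interpolation=cv2.INTER_CUBIC))
E
```

```text
now [ 0.5777 -0.0751  0.0473] [-3.1408e+00  1.1000e-03 -2.9190e+00] q [ 0.35  0.74 -0.47  1.82  0.5   0.69  1.39] w 0.0443 F [ 0.9  1.  -1.6] 18.85
(np.float64(-0.009137141941297663), np.float64(-0.09953980282015247))
```

View pics/sc14c.png

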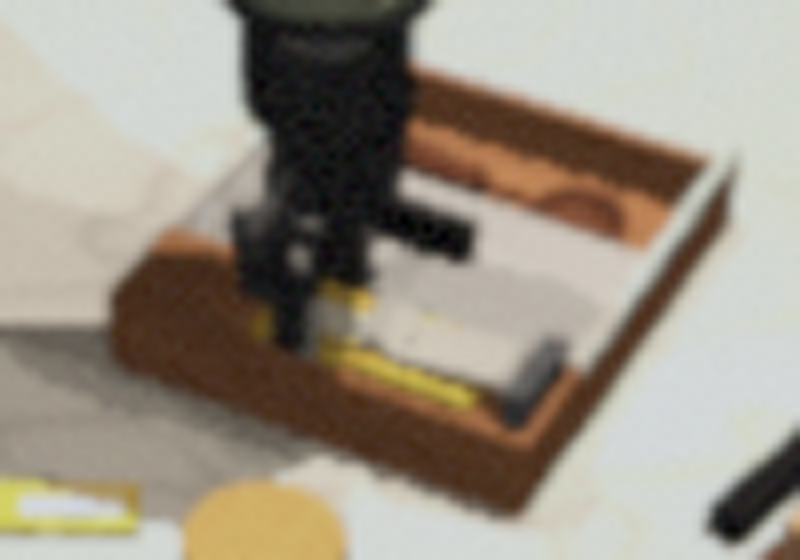

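>>> apply_moves:
  commands:
    - {"travel": [0,0,0],"twist": [0,0,0],"claw": 0.058}
    - {"travel": [0,0,0],"twist": [0,0,0],"claw": 0.058}
    - {"travel": [0,0,0],"twist": [0,0,0],"claw": 0.058}
    - {"travel": [0,0,-0.02],"twist": [0,0,0],"claw": 0.058}
    - {"travel": [0,0,-0.05],"twist": [0,0,0],"claw": 0.058}
    - {"travel": [0.04,0,-0.1],"twist": [0,0,0],"claw": 0.058}
    - {"travel": [0.08,0,-0.14],"twist": [0,0,0],"claw": 0.058}
    - {"travel": [0.11,0,-0.16],"twist": [0,0,0],"claw": 0.058}
    - {"travel": [0.11,0,-0.16],"twist": [0,0,0],"claw": 0.058}

```text
clock: 19.8
position: [0.4677, -0.1009, 0.2101]
tool_rot: [-3.137, 0.002, -2.921]
force: [0.9, 0.7, -0.5]
grip_width: 0.0578
```

```bash
python3 - <<'E'
from h import *
go([])
for n in("scene","side","wrist"): snap(n,n+"15")
a=cv2.resize(cv2.imread("pics/scene15.png")[170:260,220:330],(800,600)[::1],interpolation=cv2.INTER_CUBIC);cv2.imwrite("pics/f1.png",a)
a=cv2.resize(cv2.imread("pics/side15.png")[150:250,220:340],(720,600),interpolation=cv2.INTER_CUBIC);cv2.imwrite("pics/f2.png",a)
E
```

```text
now [ 0.4677 -0.1009  0.2101] [-3.1372e+00  1.6000e-03 -2.9208e+00] q [ 0.59  0.37 -0.63  1.98  0.29  0.88  1.6 ] w 0.0578 F [ 0.9  0.7 -0.5] 19.8
```

View pics/f1.png

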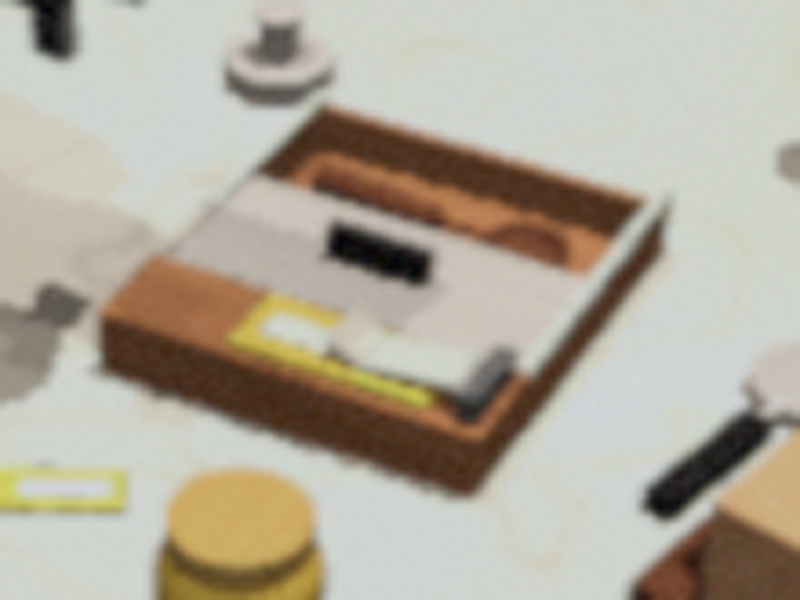

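View pics/f2.png

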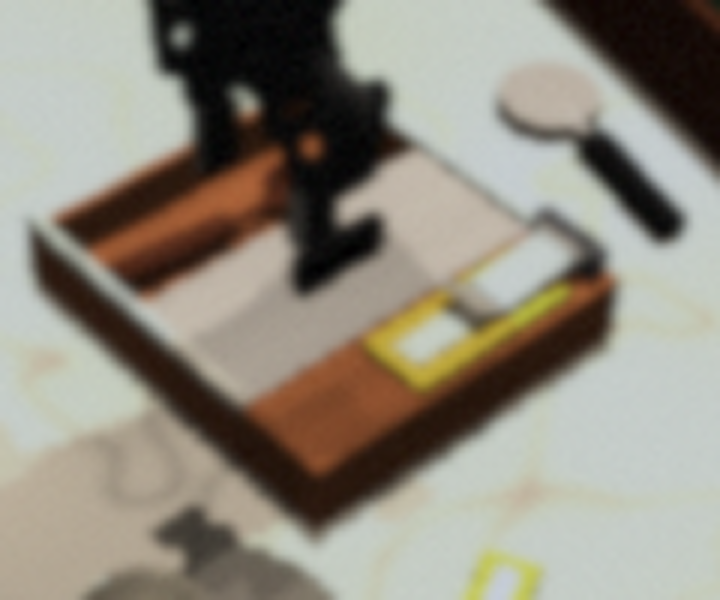

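View pics/wrist15.png

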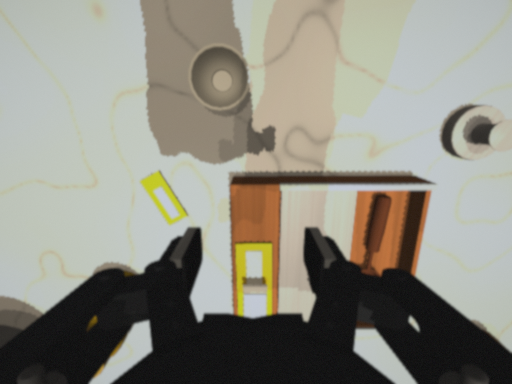

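```bash
python3 - <<'E'
from h import *
A=ray("wrist15",[(236,242),(271,242)],.051);print([np.round(w2c(a[0],a[1]),4) for a in A])
# cover plate edge vs deck-side; grip bar from scene15: crop px->full
b=np.array([[380,240]])/[800/110,600/90]+[220,170];g=ray("scene15",b,.0645)[0];print(w2c(g[0],g[1]))
# plate far edge (y+46 => 24mm when shut), scene crop (570,280)&(270,178)
b=np.array([[578,282],[262,176]])/[800/110,600/90]+[220,170];print([np.round(w2c(*q[:2]),4) for q in ray("scene15",b,.0425)])
E
```

```text
[array([-0.0365, -0.1234]), array([-0.0365, -0.08  ])]
(np.float64(0.0030747865092947396), np.float64(-0.024613278471797787))
[array([0.0988, 0.0169]), array([-0.0933,  0.0235])]
```

```bash
python3 -c "
from h import *
print(bot.job_done())"
```

```text
the job is handed in; nothing more can be done
None
```

The job is handed in at about 20 s on the clock: the board is packed, the cover is shut and the label is under the clip. The hand-in reports no verdict.

**What I did:**
- I slid the cover fully open by its grip bar.
- I laid the pale board in the blue-floored bay, gripping it by the handle.
- I slid the cover shut until it met its stop (about 18 N against the tool).
- I pushed the middle-sized label lengthwise under the spring clip and let go.

**Last checks:**
- **Label:** its centre measured at about (18.5, -102) mm in the case frame. It is lengthwise along the deck, and its leading edge is about 36 mm past the lip. In the pictures the clip strip lies on top of it.
- **Cover:** the grip bar measured at y of about -22 to -25 mm and no blue shows, so it is shut. The measured edge of the plate was rougher (17 and 23.5 mm against 24 expected), which I put down to blurry pixel picks.
- **Board:** it looked flat and centred just before the cover closed. I could not see it again afterwards.
- **Clip lift:** I could only judge this from the pictures, not measure it.
- **Other things on the counter:** I did not re-measure them. The cutter, bowl, jar and wheel look unmoved in the last views. The oil bottle, goblet and mill were not in those views, and the arm never went near them.

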